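# Set the bench stop to the setting block

### The arm

A 6-joint arm with a two-finger parallel gripper is mounted at the origin on the work surface. World frame = base frame: x ahead of the robot, y to its left, z up, the work surface at z = 0. Lengths are in m, angles in rad, forces in N, time in s.
With the tool pointing down it reaches from about 0.425 to 0.95 m from the base axis. Payload 3.5 kg.
Tool frame: the origin (TCP) lies between the finger pads; the fingertips stand 11 mm ahead of it and the grasp point (between the pads) lies 8 mm behind it (ctrl.tcp_to_tips is the distance from the TCP to the fingertips, in m); z points along the fingers, y is the direction in which the jaws open and shut (so a half turn about z gives the same grasp; the last joint's range is limited). The gripper opens to 85 mm and grips with 20 to 120 N. Pads are 22 mm wide; open, the fingers measure 114 mm over their backs; the gripper's body (76 mm by 85 mm) begins 54 mm behind the grasp point. The pads swing forward as they close: fully open they stand 13 mm farther back than shut.
Start: joints at [-1.261, 0.286, 1.577, -0, 1.279, -0.15], TCP at [0.3, -0.605, 0.242] pointing down, gripper open.
Joint ranges: [-2.77, 2.77], [-0.9, 2.22], [0.21, 2.48], [-1.53, 4.67], [0.24, 2.81], [-2.84, 2.84]. Speed limits (rad/s): [2.79, 2.79, 3.14, 3.14, 3.14, 3.14].

### API

Orientations are given as a unit quaternion [x, y, z, w].
In Python, from plant import monitor, vision, workorder, ctrl gives the robot as it stands.
- The arm moves only by the tool jog_arm, never from a script. Its argument "series" is a list of rows, each a list of 4 numbers: the shift along the tool's x, y, z in m, then the turn about the tool's z in rad. In form: [[tx, ty, tz, spin], ...]. A call has exactly 8 rows; each row shifts and turns the pose as measured when the row begins, along the tool's axes as they then stand; what a row does not reach is not made up. A row lasts 1/12 s, in which the tool goes at most 41.7 mm and 7.16 degrees, less where a joint would pass 70% of its speed; a pose out of reach is approached as far as the arm can. A call is refused whole if a number of a shift passes 0.0417 or a number of a turn 0.125, either way. A call with a gripper value outside its range is refused whole. "grip" is the finger opening in m, from 0 to 0.0854, set as the call begins (left out, the last holds). The fingers move at their own pace and stop on an object; "grip_force" is the grip in N (left out, the last holds). Time passes only in rows, so rows that do not move let the fingers close, or fill a call up. It gives the time, the measured TCP pose, the force and the opening at its end, in the units of the state.
- monitor.get_state(): the state, without advancing time (a new reading comes with each control period).
- vision.read_camera(name): name is "scene" or "side" or "wrist"; returns the picture (420x560x3 uint8, red, green, blue); there is no depth.
- vision.get_calibration(name): a dict with "vfov" (degrees; the focal length in pixels is half the picture's height over the tangent of half this angle, whatever the lens; pixels are square), "cx", "cy" (the principal point, pixels), "D" ([k1, k2, p1, p2, k3] as OpenCV has them; the pictures are not rectified), "R" (3x3) and "t" (3): a world point X has camera coordinates R X + t. Camera axes: x right, y down, z forward; pixel columns grow to the right and rows downward; lengths in m; the calibration is good to about 2 mm. A picture is of the moment at which its call begins: read the wrist's pose just before it. get_calibration takes no time and is no camera call; for the wrist camera it gives the pose at the moment of the call.
- workorder.sign_off(): hands the job in, once; it reports no verdict.
The state is a dict: "time": time; "qpos": joint angles; "dq": joint speeds; "joint_efforts": joint torques, N m; "eef_pos": TCP position; "tcp_rot": TCP orientation; "contact_force": force on the tool from outside, world axes, zero at the start; "wrist_torque": the same for the moment, N m; "opening": opening from 0.0 (shut) to 1.0 (fully open).
Only numpy, scipy, OpenCV 4.12 (cv2) and the standard library are available. Lean on these libraries where they do the work, as an engineer would, in place of code of your own. Each camera call takes 0.05 s, during which the arm holds its last target.

### The job

Slide the setting block in by its tab until it lies under the stop, then take the T-handle driver from its stand, fit it in the slot of the stop screw and screw the stop down (clockwise) until the block just drags beneath it: draw the block back and forth a centimetre or less to feel it, aiming for the stop to bear on it with about 4 N and never forcing it down hard. Leave the block under the stop and the driver standing in the screw, and leave the other things on the bench where they are.

Things in the scene. Friction and masses are not known exactly. Their poses are not given: they have to be found in the camera images.
- jig: Grey steel bench stop bolted to the bench, 110 x 232 mm. Origin on the screw axis at bench level; z up. A channel, floor 10 mm up, 33 mm wide between low rails, runs along its y axis from the open end at y = -175 mm (where the block starts) to an end wall at y = +50 mm. A column at its -x side (x -75 to -51 mm, y -22 to +22) carries an arm over the channel with the screw head on it.
- channel_end (a point): Foot of the channel's end wall (inner face), on the channel's middle line. It moves with the bench stop only.
- screw_top (a point): Centre of the top of the screw head, a 40 mm square steel block, 104 mm above the bench; axes as screw_slot. The head stays at its height: turning it moves only the stop below the arm, 3 mm down per radian clockwise seen from above (19 mm a turn), up when turned back. It turns stiffly (0.06 N m), stays where it is left and has over 4 rad of clockwise travel.
- screw_slot (a point): Centre of the floor of the driver slot in the screw head, on the screw axis, 84 mm above the bench; it turns with the screw. x lies along the slot's long side, z up. The slot is closed at its ends, 26 (x) x 10 mm (y), 20 mm deep, its mouth bevelled by 3 mm.
- spindle: The stop: a steel spindle under the arm on the screw axis, ending in a sprung round-nosed tip 12 mm across that points down. It does not rotate. Origin about 52 mm above the bench, moving down as the screw turns. How far the tip stands out below it differs each time and is not measured: at the start it clears the top of the block by 1 to 7 mm.
- stop_exit (a point): Point on the screw axis under the arm, 58 mm above the bench, whence the stop comes down. Once the tip touches the block it presses with about 2 N per mm of further screwing down. Just dragging is 1.5 to 6.5 N, best about 4; over 10 N is forced. The setting is felt as drag on the block: steel on steel, friction coefficient 0.6 (0.48 to 0.72), under the block and over it alike.
- block: Steel setting block: bar 30 (x) x 150 (y) x 16 mm (z), 0.45 kg, origin at the centre of its underside, lying in the channel, y axis along the bench stop's. Loose, it slides with the friction of its weight; pressed by the tip with N newtons its drag grows in the ratio (4.4 + 2 N) / 4.4. Its top is 26 mm above the bench.
- block_nose (a point): Middle of the block's inner (+y) end, which starts short of the stop. The block is under the stop when the nose is at least 10 mm past the screw axis along the channel (25 mm is good); at 50 mm it meets the end wall.
- block_grip (a point): Centre of the block's upright tab near its outer (-y) end, 140 mm from the nose: 28 (x) x 12 (y) x 50 mm (z), 51 mm above the bench, tab top 76 mm. Grasp it here from above across its 12 mm. Same axes as the block.
- driver_grip (a point): Centre of the driver's wooden T-bar, 70 (x) x 14 (y) x 18 mm (z), 64 mm above the blade's tip; z up. The T-bar and the blade's width both lie along x; the round shank below it is 14 mm thick. Grasp it here across its 14 mm. The driver weighs 0.14 kg and stands by itself in its stand and in the screw's slot.
- driver_tip (a point): Lower end of the driver's steel blade: 24 (x) x 8 mm (y), 22 mm long, its last 6 mm stepped down to 21.5 x 6.3 and 19 x 4.5 mm. Fully in the screw it lies on the floor of the slot. Same axes as driver_grip.
- stand: Wooden driver stand fixed to the bench, 60 x 50 x 30 mm, origin at the centre of its underside; the driver's blade stands 20 mm deep in the slot in its top.
- clamp: Bystander (sizes in mm): cast steel C-clamp lying flat, 100 x 120 x 20; origin at the underside. Leave it alone.
- cap: Bystander (sizes in mm): red plastic fuel cap, 50 across, 37 high; origin at the underside. Leave it alone.
- kicker: Bystander (sizes in mm): aluminium kick-start lever lying flat, 165 long, 24 high, origin at its boss; origin at the underside. Leave it alone.
- ashtray: Bystander (sizes in mm): white ceramic ashtray of bolts, 96 across, 24 high; origin at the underside. Leave it alone.
- file: Bystander (sizes in mm): steel file with wooden handle, 300 long, 22 high; origin at the underside. Leave it alone.
- spanner: Bystander (sizes in mm): open-ended spanner lying flat, about 180 long; origin at the underside. Leave it alone.
- grease: Bystander (sizes in mm): small grease tin, 60 across, 70 high; origin at the underside. Leave it alone.
Mind the look-alikes: they are no part of the job. Leave any red look-alike of the block alone. What is shaped like the part that bears driver_grip but black is not meant.

How it is judged:
On the way, in this order (a step that is already met when the one before it is completed fails the run):
1. the setting block lies under the stop (y of block_nose in the frame of jig above 0.01 m), for 0.2 s.
2. the driver stands fully in the slot of the screw (distance between driver_tip and screw_slot below 0.007 m and angle between driver_tip's own z axis and vertical below 0.2 rad and y of block_nose in the frame of jig above 0.01 m), for 0.2 s.
3. the block is drawn along while the stop drags on it with 1.5 to 6.5 N (all of step 2 and contact force between spindle and block between 1.5 and 6.5 N and linear speed of block above 0.003 m/s), for 0.1 s.
At the end, for the whole second after the job is handed in: The block lies at rest under the stop (nose at least 10 mm past the screw axis along the channel), the stop presses on it with 1.5 to 6.5 N, and the driver stands in the screw's slot (tip within 7 mm of the slot floor, less than 0.2 rad off upright), released (all of step 2 and contact force between spindle and block between 1.5 and 6.5 N and linear speed of block below 0.005 m/s and linear speed of driver below 0.02 m/s); the robot touches nothing.
It fails at once if the stop is forced down on the block (over 10 N) (contact force between spindle and block above 10 N).
It fails at once if a bystander is moved more than 25 mm (distance of any of clamp, cap, kicker, ashtray, file, spanner, grease from where it was at the start of the episode above 0.025 m).
It also fails if it takes over 72 s, if anything falls off the work surface, if the arm or the gripper's body presses on something with over 40 N, if the wrist force passes 120 N, or if a joint passes its speed limit or range.

## Working session

There is one attempt and no reset: what is moved stays moved. The work goes in short steps, Python scripts to look and compute and a tool call to move; the robot and the scene stay as the last step left them, time stands still between calls to the robot, and variables do not carry over. Pictures are saved under pics/ and viewed, and the job is handed in when it is done.

Besides the shell and the picture viewer there is one more tool, called as name(argument=value, ...), one argument or row to a line, values as JSON. jog_arm: Moves the arm, as the interface text tells. Its arguments: {"type":"object","properties":{"series":{"type":"array","items":{"type":"array","items":{"type":"number"}}},"grip":{"type":"number"},"grip_force":{"type":"number"}},"required":["series"]}

```bash
ls; mkdir -p pics
python3 - <<'E'
from plant import monitor, vision, workorder, ctrl
import cv2,numpy as np
s=monitor.get_state();print(s, ctrl.tcp_to_tips)
for n in ["scene","side","wrist"]:
    im=vision.read_camera(n);cv2.imwrite(f"pics/{n}0.png",im[:,:,::-1])
    c=vision.get_calibration(n);print(n,c)
E
```

```text
pics
{'time': 0.0, 'qpos': array([-1.26099509e+00,  2.87190175e-01,  1.57818582e+00, -3.28094796e-06,
        1.27859808e+00, -1.49984196e-01]), 'dq': array([ 0.00133601, -0.00040936, -0.00177736,  0.0014413 , -0.00144222,
        0.00040505]), 'joint_efforts': array([ 3.20019371e-04, -4.05972433e+01, -2.92626107e+01, -9.97348047e-05,
        5.79729007e-03, -4.97441874e-06]), 'eef_pos': array([ 0.29937489, -0.60427083,  0.24092603]), 'tcp_rot': array([ 9.73690049e-01,  2.27873366e-01, -9.66123155e-05, -1.18678888e-03]), 'contact_force': array([ 0.62202291,  0.39163841, -0.24390714]), 'wrist_torque': array([0.06975819, 0.03141738, 0.06026432]), 'opening': 0.9955842338009816} 0.011
scene {'vfov': 54.83768307671905, 'cx': 282.84059511641675, 'cy': 204.38799694546793, 'D': array([-0.08447623,  0.        ,  0.        ,  0.        ,  0.        ]), 'R': array([[-0.81090444,  0.58516766,  0.00357844],
       [ 0.35008591,  0.49001849, -0.79832433],
       [-0.46890708, -0.64611198, -0.60221712]]), 't': array([ 0.42910655, -0.10989812,  1.5729908 ])}
side {'vfov': 46.7991702036736, 'cx': 274.70909085150345, 'cy': 206.71946351815345, 'D': array([-0.13295028,  0.        ,  0.        ,  0.        ,  0.        ]), 'R': array([[-0.67406272, -0.73865575,  0.00520903],
       [-0.56537913,  0.51137462, -0.64718038],
       [ 0.47537974, -0.43918524, -0.76231911]]), 't': array([0.37263507, 0.34395485, 1.2128572 ])}
wrist {'vfov': 63.34378663679674, 'cx': 269.5641057450088, 'cy': 209.23614169683643, 'D': array([-0.0474378,  0.       ,  0.       ,  0.       ,  0.       ]), 'R': array([[ 0.44396726, -0.89604224, -0.00117466],
       [-0.85415748, -0.42360978,  0.30161193],
       [-0.27075463, -0.13290248, -0.95343005]]), 't': array([-0.67395608, -0.04028308,  0.38107253])}
```

View pics/scene0.png

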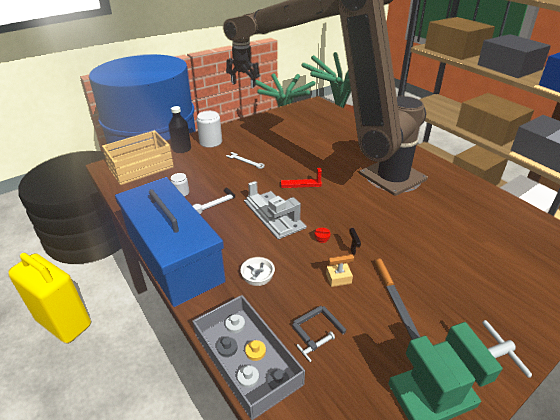

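View pics/side0.png

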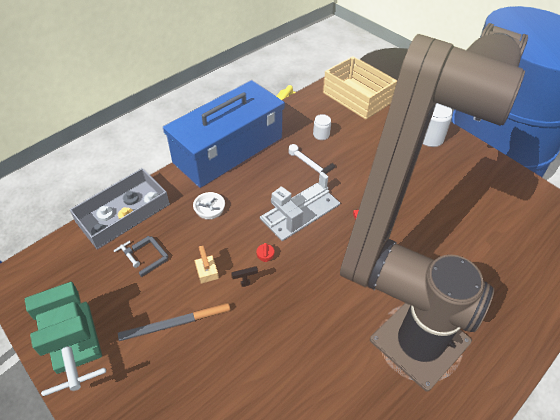

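View pics/wrist0.png

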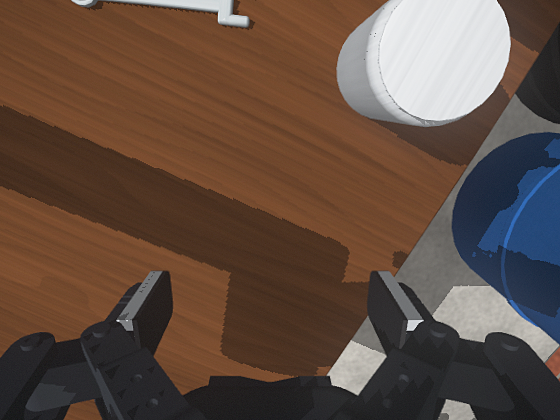

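The scene view shows the jig at about (275,207), the driver in its stand at (341,268), the black look-alike at (355,240) and the red look-alike at (302,182). The side view shows the jig at (300,207) and the driver at (206,262). I'll enlarge both.

```bash
cat > h.py <<'E'
import cv2,numpy as np
def K(c,h=420):
    f=h/2/np.tan(np.radians(c["vfov"])/2);return np.array([[f,0,c["cx"]],[0,f,c["cy"]],[0,0,1.]])
def ray(c,uv):
    p=cv2.undistortPoints(np.array([[uv]],float),K(c),np.array(c["D"])).ravel()
    R,t=np.array(c["R"]),np.array(c["t"]);d=R.T@np.array([p[0],p[1],1.]);return -R.T@t,d/np.linalg.norm(d)
def onz(c,uv,z):
    o,d=ray(c,uv);return o+d*(z-o[2])/d[2]
def tri(c1,u1,c2,u2):
    o1,d1=ray(c1,u1);o2,d2=ray(c2,u2)
    A=np.stack([d1,-d2],1);s=np.linalg.lstsq(A,o2-o1,rcond=None)[0]
    p,q=o1+s[0]*d1,o2+s[1]*d2;return (p+q)/2,np.linalg.norm(p-q)
def proj(c,X):
    return cv2.projectPoints(np.array(X,float).reshape(-1,3),cv2.Rodrigues(np.array(c["R"]))[0],np.array(c["t"]),K(c),np.array(c["D"]))[0].reshape(-1,2)
E
python3 - <<'E'
import cv2
a=cv2.imread("pics/scene0.png")[165:295,230:390];cv2.imwrite("pics/sc_z.png",cv2.resize(a,None,fx=5,fy=5,interpolation=cv2.INTER_CUBIC)[:600])
b=cv2.imread("pics/scene0.png")[225:295,310:390];cv2.imwrite("pics/sc_d.png",cv2.resize(b,None,fx=8,fy=8,interpolation=cv2.INTER_CUBIC))
a=cv2.imread("pics/side0.png")[160:250,240:360];cv2.imwrite("pics/si_z.png",cv2.resize(a,None,fx=6,fy=6,interpolation=cv2.INTER_CUBIC))
b=cv2.imread("pics/side0.png")[235:295,180:270];cv2.imwrite("pics/si_d.png",cv2.resize(b,None,fx=8,fy=8,interpolation=cv2.INTER_CUBIC))
E
```

```text
(no output)
```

View pics/sc_z.png

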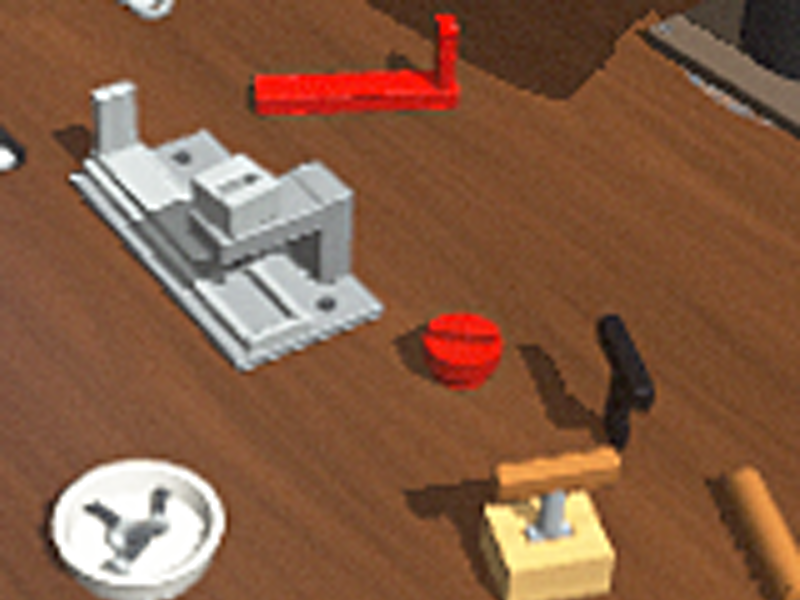

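View pics/si_z.png

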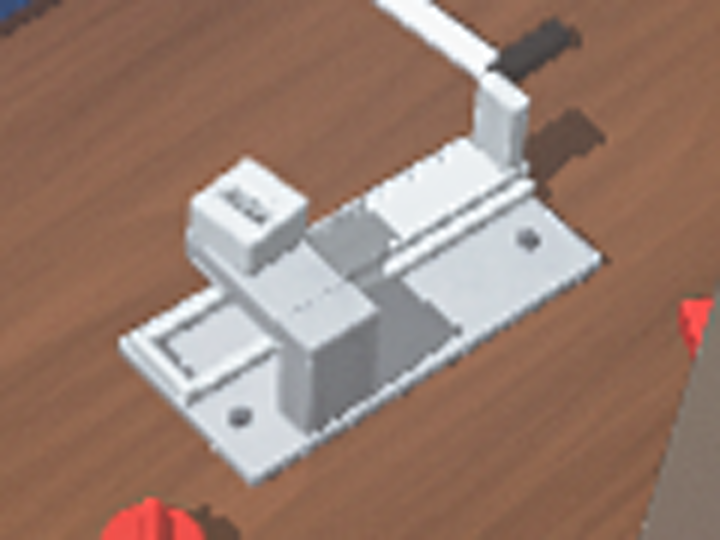

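View pics/sc_d.png

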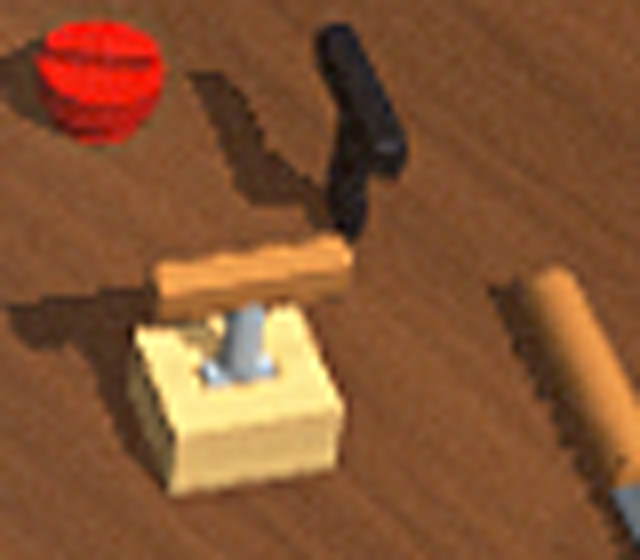

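View pics/si_d.png

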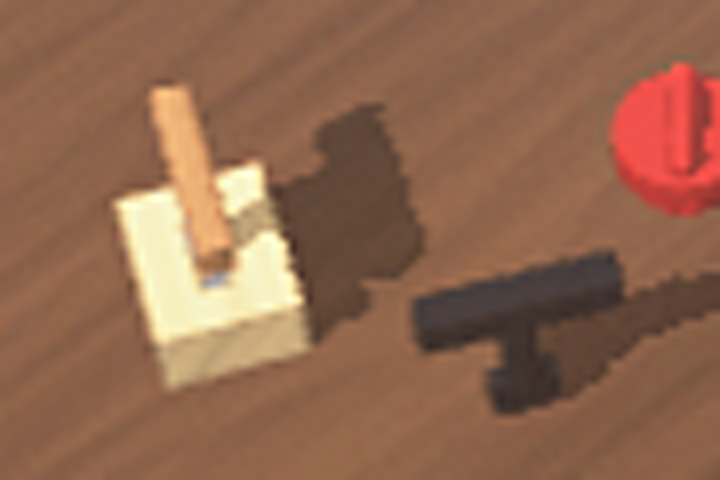

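Run:
```python
from plant import vision,monitor
from h import *
cs,ci=vision.get_calibration("scene"),vision.get_calibration("side")
def S(x,y,f=5,o=(230,165)): return (x/f-0.4+o[0],y/f-0.4+o[1])
def I(x,y): return S(x,y,6,(240,160))
P={"px+py":(S(243,366),I(122,344)),"-x+y":(S(382,308),I(253,480)),
"tabtop":(S(115,89),I(503,92)),"headtop":(S(243,180),I(248,200)),
"drv":(S(252,258,8,(310,225)),S(190,165,8,(180,235))),
"drvA":(S(158,272,8,(310,225)),S(168,92,8,(180,235))),"drvB":(S(343,245,8,(310,225)),S(210,240,8,(180,235)))}
for k,(a,b) in P.items():
    X,e=tri(cs,a,ci,b);print(k,X.round(4),round(e,4))
print(onz(cs,P["headtop"][0],.104),onz(ci,P["headtop"][1],.104))
print(onz(cs,P["tabtop"][0],.076),onz(ci,P["tabtop"][1],.076))
print("-x-y base",onz(ci,I(602,260),.008), "+x-y",onz(cs,S(72,180),.008))
```

```text
px+py [0.5767 0.0394 0.0092] 0.0028
-x+y [0.4708 0.0474 0.0094] 0.0008
tabtop [ 0.5285 -0.1793  0.0788] 0.0004
headtop [ 0.5406 -0.0114  0.1089] 0.0034
drv [0.5324 0.2747 0.0857] 0.0012
drvA [0.5621 0.2612 0.0848] 0.0026
drvB [0.5036 0.2884 0.0866] 0.0005
[ 0.53722311 -0.01431213  0.104     ] [ 0.54488352 -0.01633292  0.104     ]
[ 0.52632974 -0.1830947   0.076     ] [ 0.53006731 -0.18113696  0.076     ]
-x-y base [ 0.4537946 -0.1837545  0.008    ] +x-y [ 0.56078374 -0.19063475  0.008     ]
```

```bash
cat > plan.py <<'E'
import numpy as np
from plant import monitor,vision
from scipy.spatial.transform import Rotation as Ro
def cur():
    s=monitor.get_state();R=Ro.from_quat(s["tcp_rot"]).as_matrix()
    return s,np.array(s["eef_pos"]),R,np.arctan2(R[1,0],R[0,0])
def plan(target,adeg,vmax=.0405,wmax=.12,nmin=1):
    s,p,R,a=cur();tg=np.array(target,float)
    da=np.radians(adeg)-a; d=tg-p
    n=int(max(nmin,np.ceil(np.linalg.norm(d)/vmax),np.ceil(abs(da)/wmax)))
    print(f"t={s['time']:.2f} pos",p.round(4),"a",round(np.degrees(a),2),"tilt",R[:,2].round(4),"q6",s['qpos'][5].round(2),"n",n)
    rows=[]
    for i in range(n):
        th=a+da*i/n; x=np.array([np.cos(th),np.sin(th)]);y=np.array([np.sin(th),-np.cos(th)])
        st=d/n; rows.append([round(float(st[:2]@x),4),round(float(st[:2]@y),4),round(float(-st[2]),4),round(float(-da/n),4)])
    for i in range(0,n,8): print(str(rows[i:i+8]))
E
python3 - <<'E'
from plan import *
s,p,R,a=cur();c=vision.get_calibration("wrist");Rc,t=np.array(c["R"]),np.array(c["t"])
print("cam in tool",R.T@(-Rc.T@t-p),"axis",R.T@Rc[2])
plan([.53,-.20,.24],-4.3,.0350)
E
```

```text
cam in tool [ 0.07658624 -0.00037149 -0.13345612] axis [-3.01880577e-01  7.67266946e-04  9.53345440e-01]
t=0.15 pos [ 0.2994 -0.6044  0.2412] a 26.35 tilt [-6.0e-04  1.8e-03 -1.0e+00] q6 -0.15 n 14
[[0.0276, -0.0186, 0.0001, 0.0382], [0.0268, -0.0196, 0.0001, 0.0382], [0.0261, -0.0206, 0.0001, 0.0382], [0.0253, -0.0216, 0.0001, 0.0382], [0.0244, -0.0226, 0.0001, 0.0382], [0.0235, -0.0235, 0.0001, 0.0382], [0.0226, -0.0244, 0.0001, 0.0382], [0.0217, -0.0252, 0.0001, 0.0382]]
[[0.0207, -0.026, 0.0001, 0.0382], [0.0197, -0.0268, 0.0001, 0.0382], [0.0187, -0.0275, 0.0001, 0.0382], [0.0176, -0.0282, 0.0001, 0.0382], [0.0165, -0.0289, 0.0001, 0.0382], [0.0154, -0.0295, 0.0001, 0.0382]]
```

jog_arm(
  series=[
    [0.0276,-0.0186,0,0.038],
    [0.0268,-0.0196,0,0.038],
    [0.026,-0.0206,0,0.038],
    [0.0253,-0.0216,0,0.038],
    [0.0244,-0.0226,0,0.038],
    [0.0235,-0.0235,0,0.038],
    [0.0226,-0.0244,0,0.038],
    [0.0217,-0.0252,0,0.038],
  ],
  grip=0.06,
)

```text
time: 0.82
eef_pos: [0.4321, -0.3696, 0.2365]
tcp_rot: [0.998, 0.065, -0.002, -0.003]
contact_force: [-0.1, -0.3, 0.1]
opening: 0.705
```

Run:
```python
from plan import *
plan([.53,-.20,.22],-4.3,.0350)
```

```text
t=0.82 pos [ 0.4321 -0.3696  0.2365] a 7.4 tilt [-0.0045  0.0054 -1.    ] q6 0.56 n 6
[[0.0198, -0.0259, 0.0028, 0.034], [0.0189, -0.0266, 0.0028, 0.034], [0.018, -0.0272, 0.0028, 0.034], [0.0171, -0.0278, 0.0028, 0.034], [0.0161, -0.0284, 0.0028, 0.034], [0.0151, -0.0289, 0.0028, 0.034]]
```

jog_arm(
  series=[
    [0.0198,-0.026,0.003,0.034],
    [0.0189,-0.0266,0.003,0.034],
    [0.018,-0.0272,0.003,0.034],
    [0.0171,-0.0278,0.003,0.034],
    [0.0161,-0.0284,0.003,0.034],
    [0.0151,-0.0289,0.003,0.034],
    [0,0,0,0],
    [0,0,0,0],
  ],
)

```text
time: 1.48
eef_pos: [0.535, -0.1841, 0.2162]
tcp_rot: [0.999, -0.04, -0.003, -0.004]
contact_force: [-0.2, -0.2, -0.2]
opening: 0.701
```

Run:
```python
from plan import *
import cv2,json
s,p,R,a=cur();c=vision.get_calibration("wrist");im=vision.read_camera("wrist")
print(p,np.degrees(a))
cv2.imwrite("pics/w1.png",im[:,:,::-1]);json.dump({k:np.array(v).tolist() for k,v in c.items()},open("w1.json","w"))
```

```text
[ 0.53500753 -0.18408711  0.2162473 ] -4.535878387795312
```

View pics/w1.png

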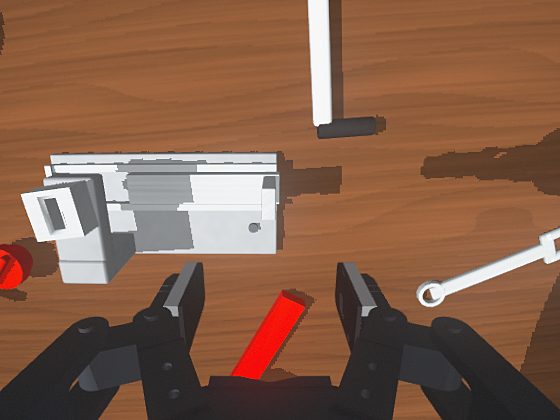

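The wrist view shows the jig from above: tab around (268,198) and screw head around (52,212), with its slot visible. I'll enlarge these.

Run:
```python
import cv2
a=cv2.imread("pics/w1.png")
cv2.imwrite("pics/w1a.png",cv2.resize(a[165:265,10:130],None,fx=6,fy=6,interpolation=cv2.INTER_CUBIC))
cv2.imwrite("pics/w1b.png",cv2.resize(a[145:265,180:300],None,fx=5,fy=5,interpolation=cv2.INTER_CUBIC))
```

```text
(no output)
```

View pics/w1a.png

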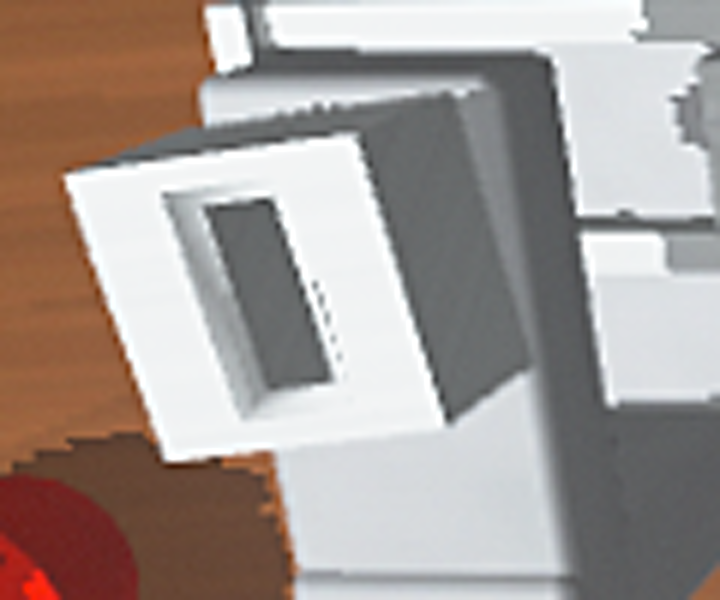

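View pics/w1b.png

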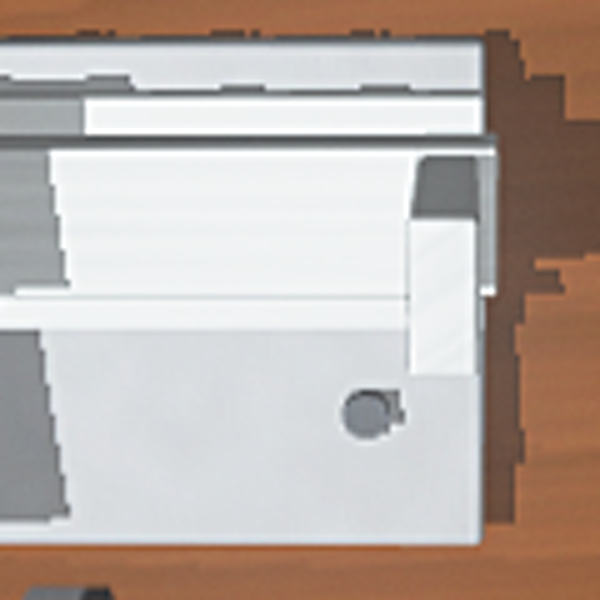

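Run:
```python
from h import *;import json
c=json.load(open("w1.json"))
def A(x,y): return (x/6-.42+10,y/6-.42+165)
def B(x,y): return (x/5-.4+180,y/5-.4+145)
H=np.array([onz(c,A(*q),.104) for q in [(65,177),(357,132),(447,425),(168,463)]]);print(H.round(4),H.mean(0).round(4))
e=[np.linalg.norm(H[i]-H[(i+1)%4]) for i in range(4)];print("sides",np.round(e,4))
for i,j in [(0,3),(1,2)]: d=H[i]-H[j];print("slot dir",np.degrees(np.arctan2(d[1],d[0])))
for i,j in [(0,1),(3,2)]: d=H[i]-H[j];print("perp",np.degrees(np.arctan2(d[1],d[0])))
T=np.array([onz(c,B(*q),.076) for q in [(410,218),(477,218),(475,375),(408,375)]]);print(T.round(4),T.mean(0).round(4))
print("sides",[np.linalg.norm(T[i]-T[(i+1)%4]).round(4) for i in range(4)])
j=H.mean(0)-T.mean(0);print("vec tab->head",j, np.degrees(np.arctan2(j[1],j[0])))
L=[onz(c,B(*q),.026) for q in [(60,158),(480,157)]];d=L[0]-L[1];print("block edge dir",np.degrees(np.arctan2(d[1],d[0])))
```

```text
[[ 0.5601  0.0074  0.104 ]
 [ 0.5627 -0.0332  0.104 ]
 [ 0.5226 -0.035   0.104 ]
 [ 0.52    0.0052  0.104 ]] [ 0.5413 -0.0139  0.104 ]
sides [0.0407 0.0401 0.0403 0.0401]
slot dir 3.1041716409573477
slot dir 2.558186582025096
perp 93.72828417419053
perp 93.77443717285587
[[ 0.5428 -0.1772  0.076 ]
 [ 0.542  -0.1882  0.076 ]
 [ 0.5145 -0.1858  0.076 ]
 [ 0.5154 -0.1744  0.076 ]] [ 0.5287 -0.1814  0.076 ]
sides [np.float64(0.0111), np.float64(0.0276), np.float64(0.0114), np.float64(0.0276)]
vec tab->head [0.01266504 0.16749495 0.028     ] 85.67583949555862
block edge dir 85.64925665007834
```

Run:
```python
from plan import *
plan([.5287,-.1814,.046],-4.35,.025)
```

```text
t=1.53 pos [ 0.5348 -0.1842  0.2161] a -4.59 tilt [-0.0061  0.0093 -0.9999] q6 1.14 n 7
[[-0.0009, -0.0003, 0.0243, -0.0006], [-0.0009, -0.0003, 0.0243, -0.0006], [-0.0009, -0.0003, 0.0243, -0.0006], [-0.0009, -0.0003, 0.0243, -0.0006], [-0.0009, -0.0003, 0.0243, -0.0006], [-0.0009, -0.0003, 0.0243, -0.0006], [-0.0009, -0.0003, 0.0243, -0.0006]]
```

jog_arm(
  series=[
    [-0.001,0,0.025,0],
    [-0.001,0,0.025,0],
    [-0.001,0,0.025,0],
    [-0.001,0,0.025,0],
    [-0.001,0,0.025,0],
    [-0.001,0,0.022,0],
    [0,0,0.015,0],
    [0,0,0.006,0],
  ],
)

```text
time: 2.2
eef_pos: [0.5277, -0.1942, 0.0469]
tcp_rot: [0.999, -0.045, 0.002, -0.001]
contact_force: [-0.4, -0.2, 0.4]
opening: 0.705
```

Run:
```python
from plan import *
plan([.5287,-.1814,.046],-4.35,.025)
```

```text
t=2.20 pos [ 0.5277 -0.1942  0.0469] a -5.1 tilt [ 0.0035  0.0011 -1.    ] q6 1.12 n 1
[[-0.0002, -0.0129, 0.0009, -0.0131]]
```

jog_arm(
  series=[
    [0,-0.007,0.0005,-0.006],
    [0,-0.006,0.0005,-0.006],
    [0,0,0,0],
    [0,0,0,0],
    [0,0,0,0],
    [0,0,0,0],
    [0,0,0,0],
    [0,0,0,0],
  ],
  grip=0.0,
  grip_force=40,
)

```text
time: 2.87
eef_pos: [0.5277, -0.1825, 0.0468]
tcp_rot: [0.999, -0.039, 0.001, 0.0]
contact_force: [-0.2, 0.4, -3.6]
opening: 0.136
```

Run:
```python
from plan import *
plan([.5326,-.1286,.046],-4.35,.006)
print(monitor.get_state()["contact_force"],monitor.get_state()["opening"])
```

```text
t=2.87 pos [ 0.5277 -0.1825  0.0468] a -4.43 tilt [ 2.9e-03 -5.0e-04 -1.0e+00] q6 1.13 n 10
[[0.0001, -0.0054, 0.0001, -0.0001], [0.0001, -0.0054, 0.0001, -0.0001], [0.0001, -0.0054, 0.0001, -0.0001], [0.0001, -0.0054, 0.0001, -0.0001], [0.0001, -0.0054, 0.0001, -0.0001], [0.0001, -0.0054, 0.0001, -0.0001], [0.0001, -0.0054, 0.0001, -0.0001], [0.0001, -0.0054, 0.0001, -0.0001]]
[[0.0001, -0.0054, 0.0001, -0.0001], [0.0001, -0.0054, 0.0001, -0.0001]]
[-0.18706447  0.43265626 -3.63754755] 0.13604737223172203
```

jog_arm(
  series=[
    [0,-0.0055,0.0003,0],
    [0,-0.0055,0.0003,0],
    [0,-0.0055,0,0],
    [0,-0.0055,0,0],
    [0,-0.0055,0,0],
    [0,-0.0055,0,0],
    [0,-0.0055,0,0],
    [0,-0.0055,0,0],
  ],
)

```text
time: 3.53
eef_pos: [0.5314, -0.1348, 0.0464]
tcp_rot: [0.999, -0.039, 0.002, 0.0]
contact_force: [-0.4, -0.2, -3.1]
opening: 0.136
```

Run:
```python
from plan import *
plan([.5326,-.1286,.046],-4.35,.006)
print(monitor.get_state()["contact_force"],monitor.get_state()["wrist_torque"])
```

```text
t=3.53 pos [ 0.5314 -0.1348  0.0464] a -4.47 tilt [ 3.3e-03 -9.0e-04 -1.0e+00] q6 1.21 n 2
[[0.0003, -0.0032, 0.0002, -0.0011], [0.0003, -0.0032, 0.0002, -0.0011]]
[-0.40647597 -0.22533156 -3.09930615] [-0.20659448  0.00887433 -0.02568598]
```

jog_arm(
  series=[
    [0,-0.001,0.001,0],
    [0,-0.001,0.001,0],
    [0,-0.001,0,0],
    [0,-0.001,0,0],
    [0,-0.001,0,0],
    [0,-0.001,0,0],
    [0,-0.001,0,0],
    [0,-0.001,0,0],
  ],
)

```text
time: 4.2
eef_pos: [0.5334, -0.1268, 0.0464]
tcp_rot: [0.999, -0.039, 0.003, 0.002]
contact_force: [-0.4, -2.3, -1.1]
opening: 0.135
```

Run:
```python
from plan import *
import cv2
plan([.5326,-.1286,.046],-4.35,.006)
print(monitor.get_state()["contact_force"],monitor.get_state()["wrist_torque"])
a=vision.read_camera("side")[130:250,230:380,::-1];cv2.imwrite("pics/s2.png",cv2.resize(a,None,fx=5,fy=5,interpolation=cv2.INTER_CUBIC))
```

```text
t=4.20 pos [ 0.5334 -0.1268  0.0464] a -4.42 tilt [ 0.0053 -0.0032 -1.    ] q6 1.23 n 1
[[-0.0007, 0.0019, 0.0004, -0.0012]]
[-0.44987858 -2.30235737 -1.09664696] [-0.10003861  0.09826747 -0.00841294]
```

View pics/s2.png

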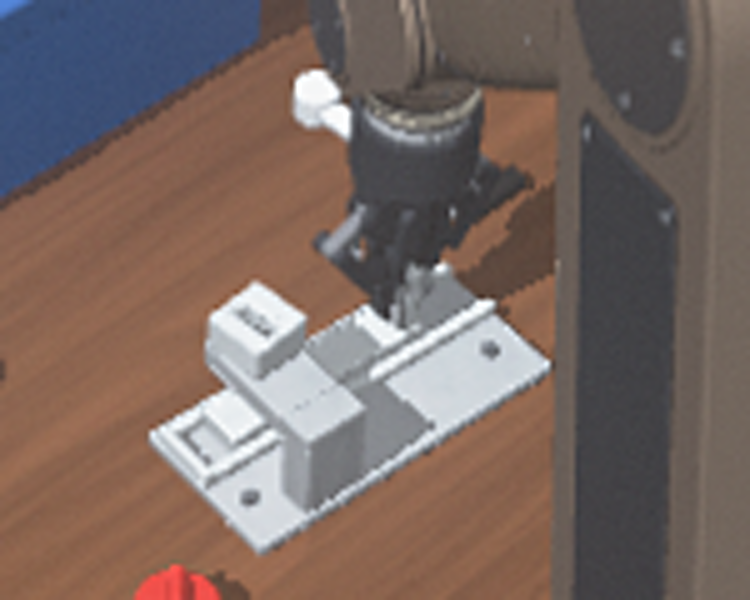

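The side view shows the block's nose past the arm on the far side (zoom 235,410), with the tab still in the fingers. The pose puts the nose about 26 mm past the axis. Next I release and lift, then head for the driver.

jog_arm(
  series=[
    [0,0,0,0],
    [0,0,0,0],
    [0,0,-0.01,0],
    [0,0,-0.03,0],
    [0,0,-0.035,0],
    [0,0,-0.035,0],
    [0,0,-0.035,0],
    [0,0,-0.025,-0.12],
  ],
  grip=0.045,
)

```text
time: 4.92
eef_pos: [0.5293, -0.1232, 0.2193]
tcp_rot: [1.0, 0.022, -0.003, -0.003]
contact_force: [0.1, 0.6, 0.1]
opening: 0.525
```

Run:
```python
from plan import *
import cv2
plan([.532,.25,.23],155,.035,.118)
a=vision.read_camera("side")[130:250,230:380,::-1];cv2.imwrite("pics/s3.png",cv2.resize(a,None,fx=5,fy=5,interpolation=cv2.INTER_CUBIC))
```

```text
t=4.92 pos [ 0.5293 -0.1232  0.2193] a 2.49 tilt [-0.0054  0.0059 -1.    ] q6 1.11 n 23
[[0.0008, -0.0162, -0.0005, -0.1157], [0.0027, -0.016, -0.0005, -0.1157], [0.0045, -0.0156, -0.0005, -0.1157], [0.0063, -0.015, -0.0005, -0.1157], [0.008, -0.0141, -0.0005, -0.1157], [0.0095, -0.0131, -0.0005, -0.1157], [0.011, -0.0119, -0.0005, -0.1157], [0.0123, -0.0106, -0.0005, -0.1157]]
[[0.0134, -0.0091, -0.0005, -0.1157], [0.0144, -0.0075, -0.0005, -0.1157], [0.0152, -0.0058, -0.0005, -0.1157], [0.0157, -0.004, -0.0005, -0.1157], [0.0161, -0.0021, -0.0005, -0.1157], [0.0162, -0.0003, -0.0005, -0.1157], [0.0161, 0.0016, -0.0005, -0.1157], [0.0158, 0.0035, -0.0005, -0.1157]]
[[0.0153, 0.0053, -0.0005, -0.1157], [0.0146, 0.007, -0.0005, -0.1157], [0.0137, 0.0087, -0.0005, -0.1157], [0.0126, 0.0102, -0.0005, -0.1157], [0.0114, 0.0116, -0.0005, -0.1157], [0.01, 0.0128, -0.0005, -0.1157], [0.0084, 0.0139, -0.0005, -0.1157]]
```

View pics/s3.png

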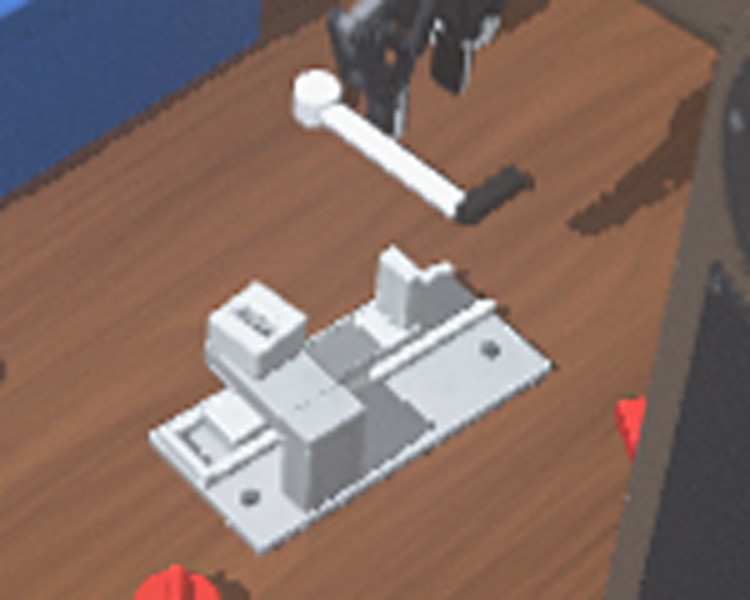

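The block stays in place with its nose past the arm (zoom 235,410) and the tab free at (398,285). On to the driver.

jog_arm(
  series=[
    [0.0008,-0.016,-0.001,-0.116],
    [0.0027,-0.016,-0.001,-0.116],
    [0.0045,-0.0156,-0.001,-0.116],
    [0.0063,-0.015,-0.001,-0.116],
    [0.008,-0.014,-0.001,-0.116],
    [0.0095,-0.013,-0.001,-0.116],
    [0.011,-0.012,-0.001,-0.116],
    [0.0123,-0.0106,-0.001,-0.116],
  ],
)

```text
time: 5.63
eef_pos: [0.5338, 0.0078, 0.2479]
tcp_rot: [0.874, 0.485, 0.011, 0.008]
contact_force: [0.1, -0.5, -0.4]
opening: 0.525
```

jog_arm(
  series=[
    [0.0134,-0.009,0,-0.116],
    [0.0144,-0.0075,0,-0.116],
    [0.0152,-0.0058,0,-0.116],
    [0.0157,-0.004,0,-0.116],
    [0.016,-0.002,0,-0.116],
    [0.016,0,0,-0.116],
    [0.016,0.0016,0,-0.116],
    [0.0158,0.0035,0,-0.116],
  ],
)

```text
time: 6.3
eef_pos: [0.5261, 0.1454, 0.2545]
tcp_rot: [0.546, 0.838, 0.01, 0.016]
contact_force: [0.6, -0.5, -0.1]
opening: 0.527
```

Run:
```python
from plan import *
plan([.545,.265,.23],155,.035,.118)
```

```text
t=6.30 pos [0.5261 0.1454 0.2545] a 113.8 tilt [ 3.760e-02 -5.000e-04 -9.993e-01] q6 -0.33 n 7
[[0.0146, 0.0094, 0.0035, -0.1027], [0.0135, 0.0108, 0.0035, -0.1027], [0.0123, 0.0121, 0.0035, -0.1027], [0.011, 0.0133, 0.0035, -0.1027], [0.0096, 0.0144, 0.0035, -0.1027], [0.0081, 0.0153, 0.0035, -0.1027], [0.0065, 0.0161, 0.0035, -0.1027]]
```

jog_arm(
  series=[
    [0.0146,0.0094,0.0035,-0.103],
    [0.0135,0.0108,0.0035,-0.103],
    [0.0123,0.012,0.0035,-0.103],
    [0.011,0.0133,0.0035,-0.103],
    [0.0096,0.0144,0.0035,-0.103],
    [0.008,0.0153,0.0035,-0.103],
    [0.0065,0.016,0.0035,-0.103],
    [0,0,0,0],
  ],
)

```text
time: 6.97
eef_pos: [0.5434, 0.2756, 0.2369]
tcp_rot: [0.196, 0.98, 0.007, 0.022]
contact_force: [0.2, 0.5, 0.2]
opening: 0.53
```

Run:
```python
from plan import *
import cv2,json
s,p,R,a=cur();c=vision.get_calibration("wrist");im=vision.read_camera("wrist")
print(s['time'],p,np.degrees(a),R[:,2])
cv2.imwrite("pics/w2.png",im[:,:,::-1]);json.dump({k:np.array(v).tolist() for k,v in c.items()},open("w2.json","w"))
```

```text
6.9667 [0.54336993 0.27564556 0.23687906] 157.41734356674408 [ 0.04654618  0.0056459  -0.99890018]
```

View pics/w2.png

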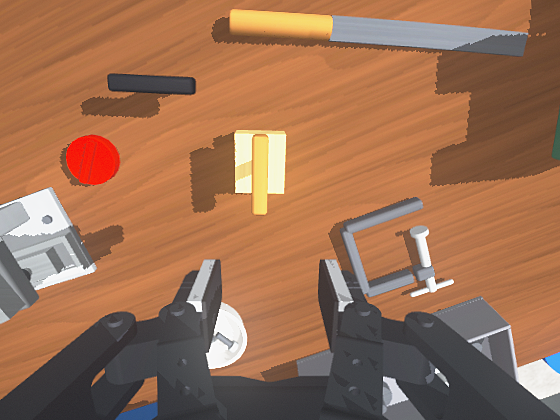

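The wrist view shows the driver's bar at about (260,175) over its stand, the black look-alike at (152,84) and the cap at (92,160). I'll measure the bar on its top plane.

Run:
```python
from h import *;import json
from plan import *
c=json.load(open("w2.json"));im=cv2.imread("pics/w2.png")
hsv=cv2.cvtColor(im,cv2.COLOR_BGR2HSV)
sub=hsv[125:225,225:300];print(hsv[175,256],hsv[205,260],hsv[150,245],hsv[180,280],hsv[205,235])
m=((sub[...,1]>130)&(sub[...,2]>170)).astype(np.uint8)
m=cv2.morphologyEx(m,cv2.MORPH_OPEN,np.ones((3,3)))
n,l,st,ce=cv2.connectedComponentsWithStats(m);i=1+st[1:,4].argmax();print(st[i],ce[i]+[225,125])
cn=cv2.findContours((l==i).astype(np.uint8),0,1)[0][0];r=cv2.minAreaRect(cn);print(r)
box=cv2.boxPoints(r)+[225,125];B=np.array([onz(c,q,.083) for q in box]);print(B.round(4),B.mean(0).round(4),[np.linalg.norm(B[k]-B[(k+1)%4]).round(4) for k in range(4)])
for k in range(4):
    d=B[k]-B[(k+1)%4];print(np.degrees(np.arctan2(d[1],d[0])).round(2))
cv2.imwrite("pics/w2z.png",cv2.resize(im[115:225,210:310],None,fx=5,fy=5,interpolation=cv2.INTER_CUBIC))
```

```text
[ 24 139 247] [ 25 135 247] [ 30  26 247] [ 30  31 247] [ 12 155 204]
[   0    0   75  100 4593] [267.55323318 182.39407794]
((37.0, 49.5), (99.0, 74.0), 90.0)
[[0.4813 0.2656 0.083 ]
 [0.5046 0.3213 0.083 ]
 [0.5865 0.2901 0.083 ]
 [0.5603 0.2287 0.083 ]] [0.5332 0.2764 0.083 ] [np.float64(0.0604), np.float64(0.0876), np.float64(0.0668), np.float64(0.0872)]
-112.68
159.14
66.95
-25.0
```

View pics/w2z.png

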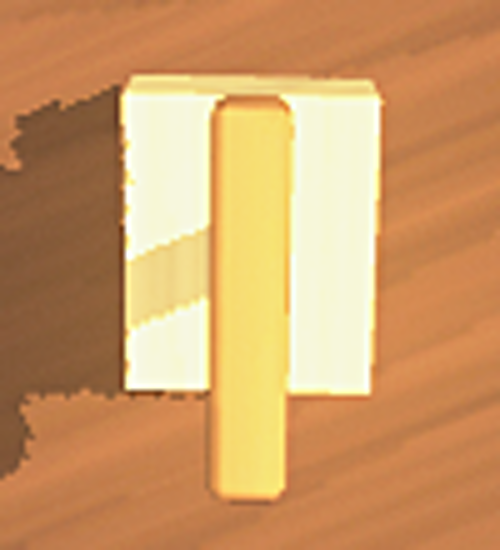

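Run:
```python
from h import *;import json
from plan import *
c=json.load(open("w2.json"))
B=np.array([onz(c,(x/5-.4+210,y/5-.4+115),.083) for x,y in [(216,104),(291,104),(286,497),(213,497)]])
print(B.round(4),B.mean(0).round(4),[np.linalg.norm(B[k]-B[(k+1)%4]).round(4) for k in range(4)])
for i,j in [(0,3),(1,2)]:
    d=B[i]-B[j];print(np.degrees(np.arctan2(d[1],d[0])).round(2))
m=B.mean(0)
plan([m[0],m[1],.09],155.5,.03)
```

```text
[[0.4978 0.2831 0.083 ]
 [0.5025 0.2945 0.083 ]
 [0.5662 0.267  0.083 ]
 [0.5611 0.2551 0.083 ]] [0.5319 0.2749 0.083 ] [np.float64(0.0124), np.float64(0.0693), np.float64(0.013), np.float64(0.0693)]
156.11
156.65
t=7.02 pos [0.5434 0.2746 0.2373] a 157.21 tilt [ 0.0469  0.0047 -0.9989] q6 -0.86 n 5
[[0.0022, -0.0008, 0.0295, 0.006], [0.0022, -0.0008, 0.0295, 0.006], [0.0021, -0.0009, 0.0295, 0.006], [0.0021, -0.0009, 0.0295, 0.006], [0.0021, -0.0009, 0.0295, 0.006]]
```

```bash
cat >> plan.py <<'E'
def plan(target,adeg,vmax=.0405,wmax=.12,nmin=1):
    s,p,R,a=cur();tg=np.array(target,float)
    da=(np.radians(adeg)-a+np.pi)%(2*np.pi)-np.pi; d=tg-p
    n=int(max(nmin,np.ceil(np.linalg.norm(d)/vmax),np.ceil(abs(da)/wmax)))
    print(f"t={s['time']:.2f} pos",p.round(4),"a",round(np.degrees(a),2),"tilt",R[:,2].round(4),"q6",s['qpos'][5].round(2),"n",n,"F",s["contact_force"].round(2),"M",s["wrist_torque"].round(3),"op",round(s["opening"]*85.4,1),"total",(R.T@d).round(4),"spin",round(-da,4))
    rows=[]
    for i in range(n):
        Ri=R@Ro.from_rotvec([0,0,-da*i/n]).as_matrix()
        rows.append([round(float(v),4) for v in Ri.T@(d/n)]+[round(float(-da/n),4)])
    if len(set(map(str,rows)))==1: print(n,"x",rows[0])
    else:
        for i in range(0,n,8): print(str(rows[i:i+8]))
E
python3 -c "
from plan import *
plan([.5319,.2749,.10],156.4,.03)"
```

```text
t=7.02 pos [0.5434 0.2746 0.2373] a 157.21 tilt [ 0.0469  0.0047 -0.9989] q6 -0.86 n 5 F [-0.98  0.2   0.39] M [ 0.005 -0.058  0.016] op 45.0 total [ 0.0164 -0.0073  0.1366] spin 0.0142
5 x [0.0033, -0.0015, 0.0273, 0.0028]
```

jog_arm(
  series=[
    [0.0028,-0.0012,0.0225,0.002],
    [0.0028,-0.0012,0.0225,0.002],
    [0.0028,-0.0012,0.0225,0.002],
    [0.0028,-0.0012,0.0225,0.002],
    [0.0026,-0.0012,0.022,0.002],
    [0.0026,-0.0012,0.022,0.002],
    [0,0,0,0],
    [0,0,0,0],
  ],
)

```text
time: 7.68
eef_pos: [0.5356, 0.2712, 0.1067]
tcp_rot: [0.214, 0.976, 0.01, 0.028]
contact_force: [0.9, 0.1, -0.8]
opening: 0.526
```

```bash
python3 -c "
from plan import *
plan([.5319,.2749,.066],156.4,.03)"
```

```text
t=7.68 pos [0.5356 0.2712 0.1067] a 155.23 tilt [ 0.0597  0.0064 -0.9982] q6 -0.83 n 2 F [ 0.93  0.12 -0.79] M [0.01  0.025 0.016] op 44.9 total [0.007  0.0006 0.0405] spin -0.0203
2 x [0.0035, 0.0003, 0.0202, -0.0102]
```

jog_arm(
  series=[
    [0.002,0,0.01,-0.005],
    [0.002,0,0.01,-0.005],
    [0.002,0,0.01,-0.005],
    [0.001,0,0.008,-0.005],
    [0,0,0.002,0],
    [0,0,0,0],
    [0,0,0,0],
    [0,0,0,0],
  ],
)

```text
time: 8.35
eef_pos: [0.5353, 0.2749, 0.0691]
tcp_rot: [0.205, 0.978, 0.012, 0.033]
contact_force: [0.2, -0.3, 0.4]
opening: 0.528
```

```bash
python3 -c "
from plan import *
plan([.5319,.2749,.066],156.4,.03)
import cv2
im=vision.read_camera('wrist');cv2.imwrite('pics/w3.png',im[:,:,::-1])"
```

```text
t=8.35 pos [0.5353 0.2749 0.0691] a 156.28 tilt [ 0.0691  0.0091 -0.9976] q6 -0.84 n 1 F [ 0.23 -0.34  0.39] M [-0.017  0.018 -0.007] op 45.1 total [ 0.0033 -0.0015  0.0029] spin -0.0021
1 x [0.0033, -0.0015, 0.0029, -0.0021]
```

View pics/w3.png

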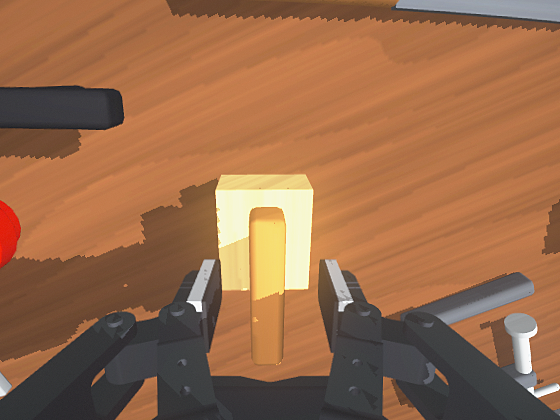

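jog_arm(
  series=[
    [0.0015,-0.001,0.0015,0],
    [0.0015,-0.0005,0.0015,0],
    [0,0,0,0],
    [0,0,0,0],
    [0,0,0,0],
    [0,0,0,0],
    [0,0,0,0],
    [0,0,0,0],
  ],
  grip=0,
  grip_force=60,
)

```text
time: 9.07
eef_pos: [0.5327, 0.2749, 0.067]
tcp_rot: [0.205, 0.978, 0.012, 0.034]
contact_force: [0.2, 0.2, -0.3]
opening: 0.153
```

```bash
python3 -c "
from plan import *
plan([.5319,.2749,.22],156.4,.03)
print(monitor.get_state()['qpos'],monitor.get_state()['dq'])
"
```

```text
t=9.07 pos [0.5327 0.2749 0.067 ] a 156.29 tilt [ 0.0715  0.0095 -0.9974] q6 -0.83 n 6 F [ 0.17  0.16 -0.3 ] M [-0.011 -0.004  0.043] op 13.1 total [-0.0087  0.0054 -0.1527] spin -0.002
6 x [-0.0015, 0.0009, -0.0254, -0.0003]
[ 0.31248155  0.2943333   1.91913019 -0.01714386  0.85715911 -0.83483698] [ 9.85239484e-04  9.68339350e-04 -1.18473571e-03  7.10844956e-04
 -6.88428859e-05  8.40957903e-04]
```

Gripped at 13.1 mm on the bar. Lift.

jog_arm(
  series=[
    [0,0,-0.008,0],
    [-0.001,0.001,-0.025,0],
    [-0.001,0.001,-0.025,0],
    [-0.001,0.001,-0.025,0],
    [-0.001,0.001,-0.025,0],
    [-0.001,0.001,-0.025,0],
    [-0.001,0.001,-0.02,0],
    [0,0,0,0],
  ],
)

```text
time: 9.73
eef_pos: [0.5269, 0.2754, 0.2253]
tcp_rot: [0.205, 0.978, 0.01, 0.031]
contact_force: [1.2, 0.1, 0.3]
opening: 0.156
```

```bash
python3 -c "
from plan import *
plan([.5413,-.0139,.22],183.3,.0300)
"
```

```text
t=9.73 pos [0.5269 0.2754 0.2253] a 156.29 tilt [ 0.0638  0.0065 -0.9979] q6 -0.84 n 10 F [1.19 0.09 0.29] M [-0.001 -0.023  0.035] op 13.3 total [-0.129  -0.2593  0.0043] spin -0.4714
[[-0.0129, -0.0259, 0.0004, -0.0471], [-0.0117, -0.0265, 0.0004, -0.0471], [-0.0104, -0.027, 0.0004, -0.0471], [-0.0091, -0.0275, 0.0004, -0.0471], [-0.0078, -0.0279, 0.0004, -0.0471], [-0.0065, -0.0282, 0.0004, -0.0471], [-0.0052, -0.0285, 0.0004, -0.0471], [-0.0038, -0.0287, 0.0004, -0.0471]]
[[-0.0024, -0.0289, 0.0004, -0.0471], [-0.0011, -0.0289, 0.0004, -0.0471]]
```

jog_arm(
  series=[
    [-0.0129,-0.0259,0.0004,-0.047],
    [-0.0117,-0.0265,0.0004,-0.047],
    [-0.0104,-0.027,0.0004,-0.047],
    [-0.009,-0.0275,0.0004,-0.047],
    [-0.0078,-0.0279,0.0004,-0.047],
    [-0.0065,-0.028,0.0004,-0.047],
    [-0.0052,-0.0285,0.0004,-0.047],
    [-0.0038,-0.0287,0.0004,-0.047],
  ],
)

```text
time: 10.4
eef_pos: [0.5363, 0.0414, 0.2153]
tcp_rot: [0.004, 1.0, 0.006, 0.029]
contact_force: [1.0, 0.3, -2.0]
opening: 0.153
```

```bash
python3 -c "
from plan import *
plan([.5413,-.0139,.22],183.3,.0200)
"
```

```text
t=10.40 pos [0.5363 0.0414 0.2153] a 179.51 tilt [ 0.0587  0.0109 -0.9982] q6 -1.69 n 3 F [ 1.    0.3  -2.01] M [ 0.002  0.055 -0.01 ] op 13.0 total [-0.0058 -0.0552 -0.005 ] spin -0.0661
[[-0.0019, -0.0184, -0.0017, -0.022], [-0.0015, -0.0184, -0.0017, -0.022], [-0.0011, -0.0185, -0.0017, -0.022]]
```

```bash
cat >> plan.py <<'E'
Rg=Ro.from_quat([.205,.978,.012,.034]).as_matrix();pg=np.array([.5327,.2749,.067])
tipT=Rg.T@(np.array([.5319,.2749,.010])-pg); upT=Rg.T@np.array([0,0,1.])
def tip():
    s,p,R,a=cur();print("tip",(p+R@tipT).round(4),"driver up",(R@upT).round(4))
    return p+R@tipT
E
python3 -c "
from plan import *
tip()"
```

```text
tip [0.5354 0.0396 0.1583] driver up [0.0032 0.0261 0.9997]
```

jog_arm(
  series=[
    [-0.001,-0.014,-0.001,-0.016],
    [-0.001,-0.012,-0.001,-0.016],
    [-0.001,-0.01,-0.001,-0.016],
    [-0.001,-0.008,0,-0.01],
    [-0.001,-0.004,0,-0.008],
    [0,-0.002,0,0],
    [0,0,0,0],
    [0,0,0,0],
  ],
)

```text
time: 11.07
eef_pos: [0.5363, -0.0165, 0.2075]
tcp_rot: [-0.027, 0.999, 0.005, 0.022]
contact_force: [-0.1, -0.2, -1.1]
opening: 0.149
```

```bash
python3 -c "
from plan import *
t=tip();s,p,R,a=cur()
plan(p+np.array([.5413,-.0139,.115])-t,183.3,.0200)
import cv2
im=vision.read_camera('wrist');cv2.imwrite('pics/w4.png',im[:,:,::-1])
a=vision.read_camera('side')[100:220,220:370,::-1];cv2.imwrite('pics/s4.png',cv2.resize(a,None,fx=5,fy=5,interpolation=cv2.INTER_CUBIC))
"
```

```text
tip [ 0.5346 -0.0185  0.1505] driver up [0.0168 0.0286 0.9994]
t=11.07 pos [ 0.5363 -0.0165  0.2075] a -176.96 tilt [ 0.0428  0.012  -0.999 ] q6 -1.86 n 2 F [-0.08 -0.24 -1.07] M [ 0.007 -0.032  0.024] op 12.7 total [-0.0054  0.0039  0.0359] spin -0.0045
2 x [-0.0027, 0.002, 0.0179, -0.0022]
```

View pics/w4.png

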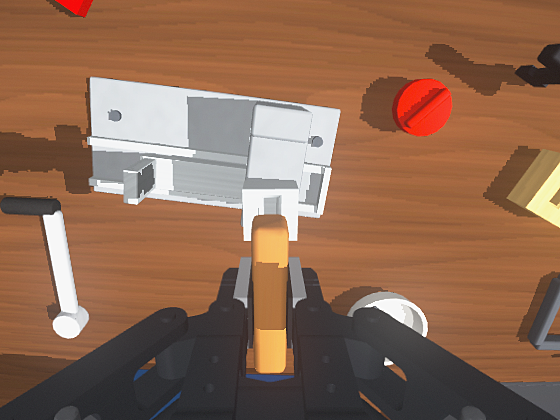

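View pics/s4.png

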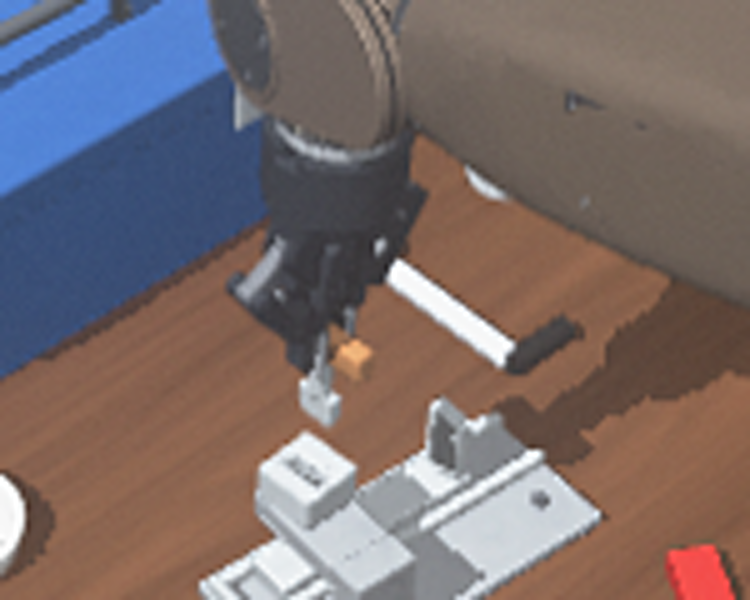

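```bash
python3 -c "
from plan import *
from h import *
t=tip();s,p,R,a=cur();c=vision.get_calibration('side')
x=R@np.array([.0095,0,0]);y=R@np.array([0,.00225,0])
for q in (t,t+x,t-x): print((proj(c,q)[0]-[220,100])*5+2)
for q in (t,): print(((proj(c,q)[0]-[220,100])*5+2))
"
```

```text
tip [ 0.5347 -0.0183  0.1507] driver up [0.0165 0.0287 0.9995]
[322.79370948 419.24871974]
[335.02832212 428.50310907]
[310.63027881 410.04977741]
[322.79370948 419.24871974]
```

Prediction and image agree: the blade's lower edge centre sits at about (321,418) in the zoomed side view. Aligning and lowering to just above the head.

jog_arm(
  series=[
    [-0.001,0.001,0.006,0],
    [-0.001,0.001,0.006,0],
    [-0.001,0.001,0.006,-0.002],
    [-0.001,0.001,0.006,-0.002],
    [-0.001,0,0.006,0],
    [0,0,0.004,0],
    [0,0,0,0],
    [0,0,0,0],
  ],
)

```text
time: 11.83
eef_pos: [0.5428, -0.0089, 0.1693]
tcp_rot: [-0.031, 0.999, 0.006, 0.021]
contact_force: [-0.3, -0.6, -1.6]
opening: 0.155
```

```bash
python3 -c "
from plan import *
t=tip();s,p,R,a=cur()
plan(p+np.array([.5413,-.0139,.085])-t,183.3,.0050)
import cv2
im=vision.read_camera('wrist');cv2.imwrite('pics/w5.png',cv2.resize(im[150:300,170:370,::-1],None,fx=4,fy=4))
a=vision.read_camera('side')[130:220,230:330,::-1];cv2.imwrite('pics/s5.png',cv2.resize(a,None,fx=6,fy=6,interpolation=cv2.INTER_CUBIC))
"
```

```text
tip [ 0.541  -0.0108  0.1123] driver up [0.0178 0.0283 0.9994]
t=11.83 pos [ 0.5428 -0.0089  0.1693] a -176.5 tilt [ 0.0415  0.0128 -0.9991] q6 -1.86 n 6 F [-0.28 -0.63 -1.63] M [ 0.003  0.01  -0.022] op 13.2 total [ 0.0011 -0.0033  0.0273] spin 0.0035
6 x [0.0002, -0.0006, 0.0045, 0.0006]
```

View pics/s5.png

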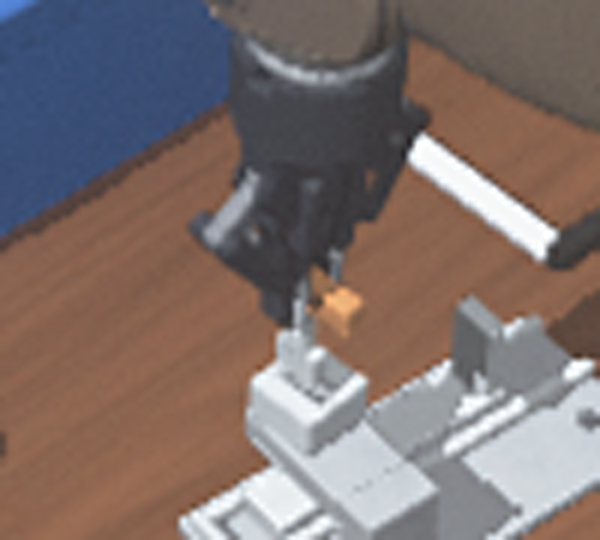

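The blade is just above the slot, slightly towards +y (zoom 300,350). I'll shift it 3 mm and lower it.

jog_arm(
  series=[
    [0,-0.0016,0,0.001],
    [0,-0.0016,0,0.001],
    [0,0,0,0],
    [0,0,0.003,0],
    [0,0,0.004,0],
    [0,0,0.004,0],
    [0,0,0.004,0],
    [0,0,0,0],
  ],
)

```text
time: 12.6
eef_pos: [0.5449, -0.013, 0.1556]
tcp_rot: [-0.029, 0.999, 0.005, 0.023]
contact_force: [0.1, -0.2, -2.2]
opening: 0.149
```

```bash
python3 -c "
from plan import *
t=tip();s,p,R,a=cur()
plan(p+np.array([.5413,-.0139,.085])-t,183.3,.0050)
import cv2
a=vision.read_camera('side')[130:220,230:330,::-1];cv2.imwrite('pics/s6.png',cv2.resize(a,None,fx=6,fy=6,interpolation=cv2.INTER_CUBIC))
"
```

```text
tip [ 0.5435 -0.0151  0.0986] driver up [0.0132 0.0294 0.9995]
t=12.60 pos [ 0.5449 -0.013   0.1556] a -176.67 tilt [ 0.0462  0.0116 -0.9989] q6 -1.86 n 3 F [ 0.09 -0.23 -2.19] M [-0.009  0.07  -0.015] op 12.8 total [0.0027 0.0012 0.0135] spin 0.0005
3 x [0.0009, 0.0004, 0.0045, 0.0002]
```

View pics/s6.png

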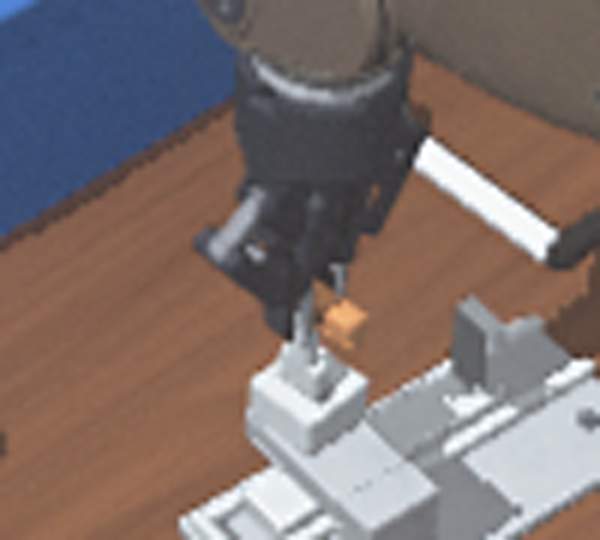

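The blade has entered the slot mouth with no contact force. Continue down.

jog_arm(
  series=[
    [0.001,0.0004,0.003,0],
    [0.001,0.0004,0.003,0],
    [0.0007,0.0004,0.003,0],
    [0.0005,0,0.003,0],
    [0,0,0.001,0],
    [0,0,0,0],
    [0,0,0,0],
    [0,0,0,0],
  ],
)

```text
time: 13.32
eef_pos: [0.545, -0.0129, 0.155]
tcp_rot: [-0.031, 0.999, 0.003, 0.025]
contact_force: [-1.6, -0.7, 0.8]
opening: 0.153
```

```bash
python3 -c "
from plan import *
t=tip();s,p,R,a=cur()
plan(p+np.array([.5413,-.0139,.084])-t,183.3,.0050)
"
```

```text
tip [ 0.5437 -0.0152  0.0981] driver up [0.0099 0.0332 0.9994]
t=13.32 pos [ 0.545  -0.0129  0.155 ] a -176.5 tilt [ 0.0494  0.008  -0.9987] q6 -1.86 n 3 F [-1.63 -0.66  0.82] M [-0.069  0.277  0.022] op 13.1 total [0.0031 0.0013 0.0139] spin 0.0034
3 x [0.001, 0.0004, 0.0046, 0.0011]
```

jog_arm(
  series=[
    [0.001,0.0005,-0.002,0.001],
    [0.0012,0.0006,0,0.001],
    [0.001,0.0004,0,0.001],
    [0,0,0,0],
    [0,0,0.002,0],
    [0,0,0.004,0],
    [0,0,0.004,0],
    [0,0,0.004,0],
  ],
)

```text
time: 13.98
eef_pos: [0.544, -0.0132, 0.1489]
tcp_rot: [-0.03, 0.999, 0.001, 0.026]
contact_force: [-3.0, -0.9, 0.6]
opening: 0.156
```

```bash
python3 -c "
from plan import *
t=tip();s,p,R,a=cur()
plan(p+np.array([.5413,-.0139,.084])-t,183.3,.0050)
"
```

```text
tip [ 0.5428 -0.0157  0.092 ] driver up [0.0079 0.0376 0.9993]
t=13.98 pos [ 0.544  -0.0132  0.1489] a -176.58 tilt [ 0.0514  0.0035 -0.9987] q6 -1.86 n 2 F [-3.   -0.86  0.58] M [-0.163  0.61  -0.033] op 13.3 total [0.0018 0.0019 0.0079] spin 0.002
2 x [0.0009, 0.0009, 0.004, 0.001]
```

jog_arm(
  series=[
    [0.001,0.001,0,0.001],
    [0.001,0.0005,0.002,0],
    [0.0005,0,0.003,0],
    [0.0005,0,0.004,0],
    [0,0,0.004,0],
    [0,0,0.004,0],
    [0,0,0.003,0],
    [0,0,0,0],
  ],
)

```text
time: 14.65
eef_pos: [0.5446, -0.0134, 0.1412]
tcp_rot: [-0.03, 0.999, -0.001, 0.026]
contact_force: [-0.4, -1.9, -3.0]
opening: 0.15
```

```bash
python3 -c "
from plan import *
t=tip();s,p,R,a=cur()
plan(p+np.array([.5413,-.0139,.084])-t,183.3,.0050)
import cv2
a=vision.read_camera('side')[130:220,230:330,::-1];cv2.imwrite('pics/s7.png',cv2.resize(a,None,fx=6,fy=6,interpolation=cv2.INTER_CUBIC))
"
```

```text
tip [ 0.5435 -0.0161  0.0843] driver up [0.008  0.0411 0.9991]
t=14.65 pos [ 0.5446 -0.0134  0.1412] a -176.52 tilt [ 0.0512  0.     -0.9987] q6 -1.85 n 1 F [-0.4  -1.95 -2.95] M [-0.462  0.093 -0.046] op 12.8 total [0.002  0.0023 0.0002] spin 0.0032
1 x [0.002, 0.0023, 0.0002, 0.0032]
```

View pics/s7.png

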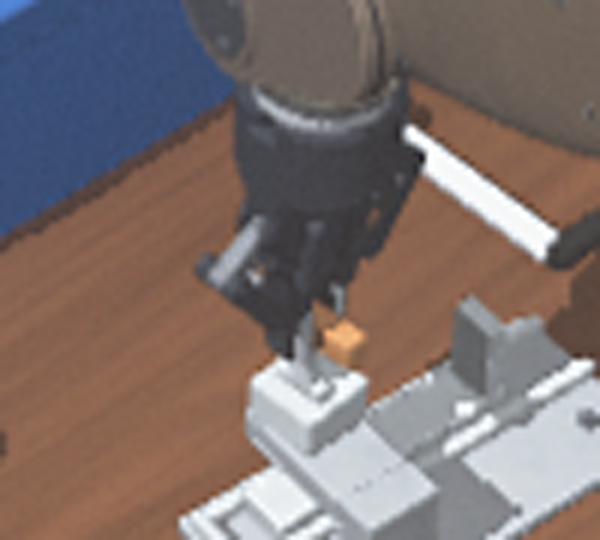

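The side view shows the blade fully in the slot (zoom 318,385), with the estimated tip at z = 0.084 against the floor at 0.084. Now I'll plan the first clockwise turn.

```bash
cat >> plan.py <<'E'
def turn(theta,n,tgt,tT=None):
    tT=tipT if tT is None else tT
    s,p,R,a=cur();P=[];
    Rs=[R@Ro.from_rotvec([0,0,theta*i/n]).as_matrix() for i in range(n+1)]
    t0=p+R@tT
    pos=[p]+[t0+(np.array(tgt)-t0)*min(1,i/3)-Rs[i]@tT for i in range(1,n+1)]
    for i in range(n): print([round(float(v),4) for v in Rs[i].T@(pos[i+1]-pos[i])]+[round(theta/n,4)])
E
python3 -c "
from plan import *
t=tip();turn(.96,8,[.5425,-.0152,.0843])"
```

```text
tip [ 0.5437 -0.0161  0.0841] driver up [0.0072 0.0411 0.9991]
[0.0001, -0.0002, -0.0001, 0.12]
[0.0001, -0.0003, -0.0001, 0.12]
[0.0002, -0.0003, -0.0001, 0.12]
[-0.0003, -0.0005, -0.0, 0.12]
[-0.0003, -0.0005, 0.0, 0.12]
[-0.0003, -0.0005, 0.0, 0.12]
[-0.0003, -0.0005, -0.0, 0.12]
[-0.0003, -0.0005, 0.0, 0.12]
```

jog_arm(
  series=[
    [0,0,0,0.08],
    [0,-0.0003,0,0.11],
    [0,-0.0003,0,0.11],
    [-0.0003,-0.0005,0,0.11],
    [-0.0003,-0.0005,0,0.11],
    [-0.0003,-0.0005,0,0.11],
    [-0.0003,-0.0005,0,0.1],
    [0,0,0,0],
  ],
)

```text
time: 15.37
eef_pos: [0.5439, -0.0171, 0.1408]
tcp_rot: [0.343, 0.939, 0.007, 0.023]
contact_force: [-1.6, -2.7, 3.9]
opening: 0.152
```

```bash
python3 -c "
from plan import *
t=tip();plan([.5425,-.015,.14],183.3-74.5);turn(.5,8,[.5425,-.0152,.0843])"
```

```text
tip [ 0.5418 -0.0164  0.0839] driver up [ 0.0238 -0.0085  0.9997]
t=15.37 pos [ 0.5439 -0.0171  0.1408] a 139.85 tilt [ 0.0474 -0.0026 -0.9989] q6 -1.1 n 5 F [-1.57 -2.72  3.85] M [-0.435  0.383 -0.048] op 12.9 total [0.0025 0.0007 0.0008] spin 0.5419
[[0.0005, 0.0001, 0.0002, 0.1084], [0.0005, 0.0001, 0.0002, 0.1084], [0.0005, 0.0, 0.0002, 0.1084], [0.0005, -0.0, 0.0002, 0.1084], [0.0005, -0.0001, 0.0002, 0.1084]]
[-0.0001, 0.0002, -0.0001, 0.0625]
[-0.0, 0.0002, -0.0001, 0.0625]
[-0.0, 0.0002, -0.0001, 0.0625]
[-0.0001, -0.0003, 0.0, 0.0625]
[-0.0001, -0.0003, -0.0, 0.0625]
[-0.0001, -0.0003, 0.0, 0.0625]
[-0.0001, -0.0003, -0.0, 0.0625]
[-0.0001, -0.0003, 0.0, 0.0625]
```

jog_arm(
  series=[
    [0,0.0003,0,0.1],
    [0,0.0003,0,0.11],
    [0,0,0,0.11],
    [0,-0.0003,0,0.11],
    [0,-0.0003,0,0.1],
    [0,-0.0003,0,0],
    [0,0,0,0],
    [0,0,0,0],
  ],
)

```text
time: 16.03
eef_pos: [0.5423, -0.0182, 0.1409]
tcp_rot: [0.575, 0.818, 0.009, 0.019]
contact_force: [-1.6, -2.2, 3.8]
opening: 0.157
```

```bash
python3 -c "
from plan import *
t=tip();plan([.5425,-.015,.14],183.3-74.5);
import cv2
im=vision.read_camera('wrist');cv2.imwrite('pics/w8.png',im[:,:,::-1])
"
```

```text
tip [ 0.541  -0.0154  0.084 ] driver up [ 0.014  -0.0387  0.9992]
t=16.03 pos [ 0.5423 -0.0182  0.1409] a 109.7 tilt [ 0.042  -0.0066 -0.9991] q6 -0.57 n 1 F [-1.62 -2.2   3.79] M [-0.392  0.471 -0.016] op 13.4 total [0.0029 0.0012 0.0009] spin 0.0157
1 x [0.0029, 0.0012, 0.0009, 0.0157]
```

View pics/w8.png

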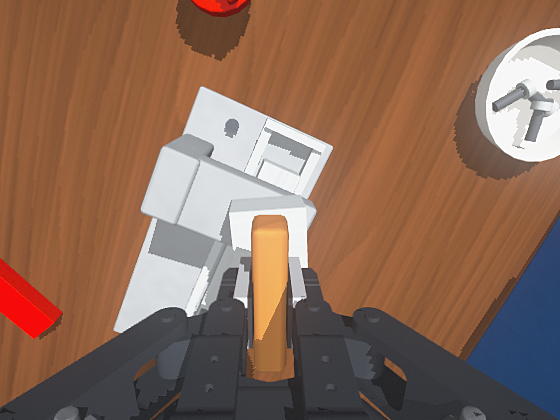

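The wrist view shows the bar held over the screw head, which has turned with it (edge 232,200 to 310,195). I'll release and go to the tab for a drag test.

jog_arm(
  series=[
    [0,0,0,0],
    [0,0,0,0],
    [0,0,-0.01,0],
    [0,0,-0.025,0],
    [0,0,-0.02,-0.04],
    [0,0,-0.01,-0.08],
    [0,0,-0.004,-0.1],
    [0,0,0,-0.1],
  ],
  grip=0.04,
)

```text
time: 16.75
eef_pos: [0.5386, -0.0147, 0.2113]
tcp_rot: [0.43, 0.903, 0.01, 0.018]
contact_force: [0.1, -0.0, -0.3]
opening: 0.468
```

```bash
python3 -c "
from plan import *
plan([.5327,-.1275,.15],175.65,.03,.115);
import cv2,json
c=vision.get_calibration('wrist')
im=vision.read_camera('wrist');cv2.imwrite('pics/w9.png',im[:,:,::-1])
json.dump({k:np.array(v).tolist() for k,v in c.items()},open('w9.json','w'))
"
```

```text
t=16.75 pos [ 0.5386 -0.0147  0.2113] a 129.03 tilt [ 0.0413  0.0018 -0.9991] q6 -0.91 n 8 F [ 0.1  -0.05 -0.3 ] M [-0.037  0.025 -0.002] op 40.0 total [-0.0824 -0.0777  0.0608] spin -0.8136
[[-0.0103, -0.0097, 0.0076, -0.1017], [-0.0093, -0.0107, 0.0076, -0.1017], [-0.0081, -0.0116, 0.0076, -0.1017], [-0.0069, -0.0124, 0.0076, -0.1017], [-0.0056, -0.013, 0.0076, -0.1017], [-0.0043, -0.0135, 0.0076, -0.1017], [-0.0029, -0.0139, 0.0076, -0.1017], [-0.0015, -0.0141, 0.0076, -0.1017]]
```

View pics/w9.png

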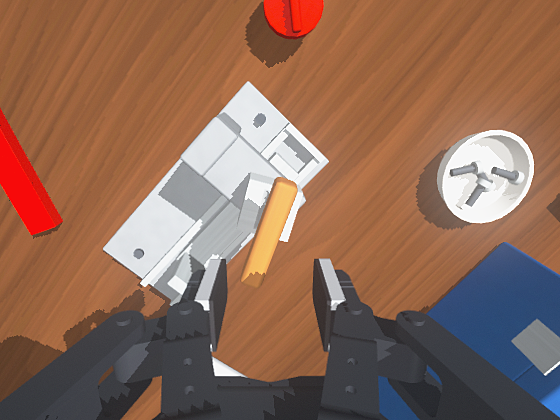

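The driver stands in the screw, with its bar running from (286,182) to (254,280) after release.

```bash
python3 -c "
from h import *;import json
c=json.load(open('w9.json'))
A=onz(c,(285.5,183),.155);B=onz(c,(253.5,278),.155);print(A,B,np.linalg.norm(A-B),np.degrees(np.arctan2(*(A-B)[1::-1])),(A+B)/2)
im=cv2.imread('pics/w9.png');cv2.imwrite('pics/w9z.png',cv2.resize(im[165:290,220:320],None,fx=5,fy=4.8,interpolation=cv2.INTER_CUBIC))
"
```

```text
[0.5265369  0.01669942 0.155     ] [ 0.55028356 -0.04292543  0.155     ] 0.06417964361340042 111.7158065956697 [ 0.53841023 -0.013113    0.155     ]
```

View pics/w9z.png

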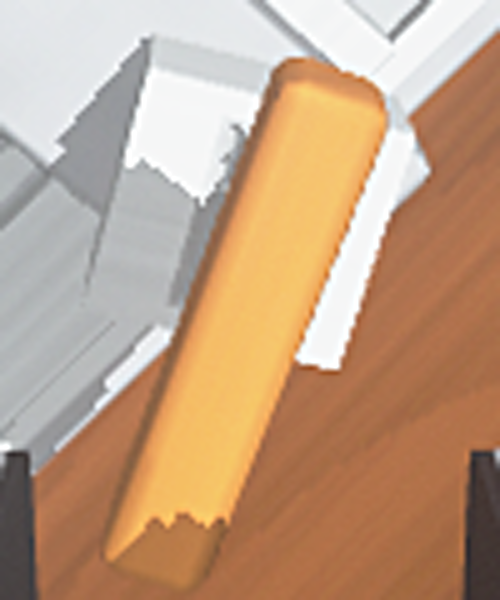

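jog_arm(
  series=[
    [-0.01,-0.0097,0.004,-0.1],
    [-0.0093,-0.0107,0.0076,-0.1],
    [-0.008,-0.0116,0.0076,-0.1],
    [-0.007,-0.0124,0.0076,-0.1],
    [-0.0056,-0.013,0.0076,-0.1],
    [-0.0043,-0.0135,0.0076,-0.1],
    [-0.003,-0.0139,0.0076,-0.1],
    [-0.001,-0.01,0.004,-0.06],
  ],
)

```text
time: 17.47
eef_pos: [0.5352, -0.1234, 0.1584]
tcp_rot: [0.049, 0.998, 0.004, 0.025]
contact_force: [0.4, 0.8, 0.1]
opening: 0.467
```

```bash
python3 -c "
from plan import *
plan([.5327,-.1275,.046],175.65,.02,.115);
"
```

```text
t=17.47 pos [ 0.5352 -0.1234  0.1584] a 174.35 tilt [ 0.0497  0.0059 -0.9987] q6 -1.91 n 6 F [0.4  0.78 0.14] M [-0.052  0.012  0.028] op 39.9 total [ 0.0076 -0.0055  0.1121] spin -0.0227
6 x [0.0013, -0.0009, 0.0187, -0.0038]
```

jog_arm(
  series=[
    [0.001,-0.001,0.012,-0.005],
    [0.001,-0.001,0.018,-0.005],
    [0.001,-0.001,0.02,-0.005],
    [0.001,-0.001,0.02,-0.005],
    [0.001,-0.001,0.018,0],
    [0.001,0,0.012,0],
    [0,0,0.008,0],
    [0,0,0.002,0],
  ],
)

```text
time: 18.13
eef_pos: [0.5337, -0.1253, 0.0403]
tcp_rot: [0.05, 0.998, 0.006, 0.025]
contact_force: [-0.5, -0.5, 0.6]
opening: 0.469
```

```bash
python3 -c "
from plan import *
plan([.5327,-.1275,.046],175.65,.02,.115);
from h import *;import json
c=json.load(open('w9.json'))
for P,Q in [((150,38),(90,300)),((410,130),(343,370))]:
    A,B=[onz(c,(220+x/5-.4,165+y/4.8-.4),.104) for x,y in (P,Q)];print(np.linalg.norm(A-B),np.degrees(np.arctan2(*(A-B)[1::-1])))
"
```

```text
t=18.13 pos [ 0.5337 -0.1253  0.0403] a 174.19 tilt [ 0.0507  0.0097 -0.9987] q6 -1.93 n 1 F [-0.55 -0.53  0.64] M [ 0.06   0.047 -0.1  ] op 40.0 total [ 0.0005 -0.0022 -0.0058] spin -0.0255
1 x [0.0005, -0.0022, -0.0058, -0.0255]
0.0430323109418304 115.88776981234453
0.040929789386875186 116.22632230167211
```

jog_arm(
  series=[
    [0,-0.001,-0.003,-0.012],
    [0,-0.001,-0.003,-0.012],
    [0,0,0,0],
    [0,0,0,0],
    [0,0,0,0],
    [0,0,0,0],
    [0,0,0,0],
    [0,0,0,0],
  ],
  grip=0,
  grip_force=40,
)

```text
time: 18.8
eef_pos: [0.5323, -0.1263, 0.0458]
tcp_rot: [0.038, 0.999, 0.005, 0.025]
contact_force: [0.8, 0.9, -5.8]
opening: 0.129
```

```bash
python3 -c "
from plan import *
plan([.5327,-.1275,.046],175.65,.02,.115);
"
```

```text
t=18.80 pos [ 0.5323 -0.1263  0.0458] a 175.62 tilt [ 0.05    0.0087 -0.9987] q6 -1.95 n 1 F [ 0.85  0.91 -5.82] M [-0.38   0.002 -0.077] op 11.0 total [-0.0005 -0.0012 -0.0002] spin -0.0005
1 x [-0.0005, -0.0012, -0.0002, -0.0005]
```

jog_arm(
  series=[
    [0,0,0.001,0],
    [0,0,0.001,0],
    [0,-0.001,0,0],
    [0,-0.0015,0,0],
    [0,-0.0015,0,0],
    [0,-0.0015,0,0],
    [0,-0.0015,0,0],
    [0,-0.0015,0,0],
  ],
)

```text
time: 19.47
eef_pos: [0.5323, -0.1303, 0.0458]
tcp_rot: [0.038, 0.999, 0.011, 0.024]
contact_force: [-0.3, 7.2, 0.3]
opening: 0.137
```

```bash
python3 -c "
from plan import *
plan([.5327,-.1275,.046],175.65,.02,.115);
"
```

```text
t=19.47 pos [ 0.5323 -0.1303  0.0458] a 175.58 tilt [ 0.0489  0.0192 -0.9986] q6 -1.97 n 1 F [-0.27  7.25  0.3 ] M [0.643 0.083 0.087] op 11.7 total [-0.0002  0.0028 -0.0001] spin -0.0012
1 x [-0.0002, 0.0028, -0.0001, -0.0012]
```

jog_arm(
  series=[
    [0,0.0015,0,0],
    [0,0.0015,0,0],
    [0,0.0015,0,0],
    [0,0.0015,0,0],
    [0,0.0015,0,0],
    [0,0.0015,0,0],
    [0,0.0015,0,0],
    [0,0.0015,0,0],
  ],
)

```text
time: 20.13
eef_pos: [0.5328, -0.1236, 0.0458]
tcp_rot: [0.037, 0.999, 0.005, 0.024]
contact_force: [-1.4, -2.4, -2.4]
opening: 0.132
```

```bash
python3 -c "
from plan import *
plan([.5327,-.1275,.046],175.65,.02,.115);
"
```

```text
t=20.13 pos [ 0.5328 -0.1236  0.0458] a 175.78 tilt [ 0.0487  0.0073 -0.9988] q6 -1.95 n 1 F [-1.39 -2.42 -2.37] M [-0.951  0.312 -0.007] op 11.3 total [-0.0002 -0.0039 -0.0002] spin 0.0023
1 x [-0.0002, -0.0039, -0.0002, 0.0023]
```

jog_arm(
  series=[
    [0,-0.0012,0.0005,0],
    [0,-0.0012,0,0],
    [0,-0.0012,0,0],
    [0,-0.0012,0,0],
    [0,-0.0012,0,0],
    [0,-0.0012,0,0],
    [0,-0.0012,0,0],
    [0,-0.0012,0,0],
  ],
)

```text
time: 20.8
eef_pos: [0.5328, -0.1241, 0.0459]
tcp_rot: [0.038, 0.999, 0.014, 0.024]
contact_force: [-0.3, 6.3, 0.7]
opening: 0.137
```

```bash
python3 -c "
from plan import *
plan([.5327,-.1275,.046],175.65,.02,.115);
"
```

```text
t=20.80 pos [ 0.5328 -0.1241  0.0459] a 175.65 tilt [ 0.0483  0.0253 -0.9985] q6 -1.97 n 1 F [-0.32  6.33  0.74] M [0.298 0.205 0.091] op 11.7 total [-0.0002 -0.0034 -0.0002] spin -0.0
1 x [-0.0002, -0.0034, -0.0002, -0.0]
```

The gripped draw couples moments into the block: the tilt changed while it hardly slid. I'll open the jaws a little and push the tab with one pad instead, so the drag reads cleanly.

jog_arm(
  series=[
    [0,0,0,0],
    [0,0,0,0],
    [0,0,0,0],
    [0,-0.0015,0,0],
    [0,-0.002,0,0],
    [0,-0.002,0,0],
    [0,-0.002,0,0],
    [0,-0.002,0,0],
  ],
  grip=0.02,
)

```text
time: 21.47
eef_pos: [0.5347, -0.1335, 0.0472]
tcp_rot: [0.04, 0.999, 0.015, 0.027]
contact_force: [0.2, 3.7, 2.0]
opening: 0.238
```

```bash
python3 -c "
from plan import *
plan([.5327,-.1275,.046],175.65,.02,.115);
"
```

```text
t=21.47 pos [ 0.5347 -0.1335  0.0472] a 175.4 tilt [ 0.0549  0.0287 -0.9981] q6 -1.99 n 1 F [0.16 3.75 2.02] M [ 0.607 -0.065  0.009] op 20.3 total [0.0025 0.0058 0.0012] spin -0.0044
1 x [0.0025, 0.0058, 0.0012, -0.0044]
```

jog_arm(
  series=[
    [0,-0.001,0,0],
    [0,-0.001,0,0],
    [0,-0.001,0,0],
    [0,-0.001,0,0],
    [0,-0.001,0,0],
    [0,-0.001,0,0],
    [0,-0.001,0,0],
    [0,-0.001,0,0],
  ],
)

```text
time: 22.13
eef_pos: [0.5341, -0.1413, 0.0472]
tcp_rot: [0.04, 0.999, 0.017, 0.027]
contact_force: [0.5, 5.2, 1.0]
opening: 0.233
```

```bash
python3 -c "
from plan import *
plan([.5327,-.1275,.046],175.65,.02,.115);
"
```

```text
t=22.13 pos [ 0.5341 -0.1413  0.0472] a 175.36 tilt [ 0.055   0.0309 -0.998 ] q6 -2.0 n 1 F [0.48 5.21 1.01] M [ 0.604 -0.049  0.048] op 19.9 total [0.0026 0.0136 0.0015] spin -0.005
1 x [0.0026, 0.0136, 0.0015, -0.005]
```

jog_arm(
  series=[
    [0,0.003,0,0],
    [0,0.002,0,0],
    [0,0.002,0,0],
    [0,0.0015,0,0],
    [0,0.001,0,0],
    [0,0.001,0,0],
    [0,0.001,0,0],
    [0,0.001,0,0],
  ],
)

```text
time: 22.8
eef_pos: [0.5354, -0.1337, 0.0476]
tcp_rot: [0.039, 0.999, 0.011, 0.028]
contact_force: [-0.9, -3.1, -0.9]
opening: 0.237
```

```bash
python3 -c "
from plan import *
plan([.5327,-.1275,.046],175.65,.02,.115);
"
```

```text
t=22.80 pos [ 0.5354 -0.1337  0.0476] a 175.53 tilt [ 0.0568  0.019  -0.9982] q6 -1.98 n 1 F [-0.94 -3.09 -0.91] M [-0.537  0.177 -0.045] op 20.2 total [0.0032 0.0059 0.0015] spin -0.0021
1 x [0.0032, 0.0059, 0.0015, -0.0021]
```

jog_arm(
  series=[
    [0,0.001,0,0],
    [0,0.001,0,0],
    [0,0.001,0,0],
    [0,0.001,0,0],
    [0,0.001,0,0],
    [0,0.001,0,0],
    [0,0.001,0,0],
    [0,0.001,0,0],
  ],
)

```text
time: 23.47
eef_pos: [0.536, -0.1261, 0.0476]
tcp_rot: [0.039, 0.999, 0.009, 0.028]
contact_force: [-0.2, -2.7, -1.2]
opening: 0.232
```

```bash
python3 -c "
from plan import *
plan([.5327,-.1275,.046],175.65,.02,.115);
"
```

```text
t=23.47 pos [ 0.536  -0.1261  0.0476] a 175.54 tilt [ 0.057   0.0167 -0.9982] q6 -1.96 n 1 F [-0.21 -2.72 -1.16] M [-0.436  0.094 -0.006] op 19.8 total [ 0.0032 -0.0017  0.0014] spin -0.0019
1 x [0.0032, -0.0017, 0.0014, -0.0019]
```

jog_arm(
  series=[
    [0,-0.003,0,0],
    [0,-0.001,-0.02,0],
    [0,0,-0.03,0],
    [0,0,-0.03,0.04],
    [0,0,-0.03,0.08],
    [0,0,-0.025,0.1],
    [0,0,-0.015,0.1],
    [0,0,-0.005,0.1],
  ],
)

```text
time: 24.13
eef_pos: [0.5246, -0.1271, 0.2059]
tcp_rot: [0.255, 0.966, 0.023, 0.019]
contact_force: [1.4, -0.0, -0.5]
opening: 0.232
```

```bash
python3 -c "
from plan import *
plan([.5405,-.0139,.215],111,.018,.11);
"
```

```text
t=24.13 pos [ 0.5246 -0.1271  0.2059] a 150.38 tilt [ 0.0489  0.0346 -0.9982] q6 -1.53 n 7 F [ 1.36 -0.02 -0.49] M [0.008 0.016 0.017] op 19.8 total [ 0.0419  0.1067 -0.0044] spin 0.6873
[[0.006, 0.0152, -0.0006, 0.0982], [0.0075, 0.0146, -0.0006, 0.0982], [0.0088, 0.0138, -0.0006, 0.0982], [0.0102, 0.0128, -0.0006, 0.0982], [0.0114, 0.0118, -0.0006, 0.0982], [0.0125, 0.0106, -0.0006, 0.0982], [0.0134, 0.0093, -0.0006, 0.0982]]
```

jog_arm(
  series=[
    [0.006,0.0152,0,0.098],
    [0.0075,0.0146,0,0.098],
    [0.0088,0.0138,0,0.098],
    [0.01,0.0128,0,0.098],
    [0.0114,0.0118,0,0.098],
    [0.0125,0.0106,0,0.098],
    [0.01,0.006,0,0.09],
    [0,0,0,0],
  ],
  grip=0.045,
)

```text
time: 24.8
eef_pos: [0.5432, -0.0104, 0.2176]
tcp_rot: [0.578, 0.815, 0.035, 0.011]
contact_force: [-0.3, -0.6, 0.1]
opening: 0.526
```

```bash
python3 -c "
from plan import *
plan([.5405,-.0139,.14],111,.018,.11);
import cv2,json
c=vision.get_calibration('wrist')
im=vision.read_camera('wrist');cv2.imwrite('pics/w10.png',im[:,:,::-1])
json.dump({k:np.array(v).tolist() for k,v in c.items()},open('w10.json','w'))
"
```

```text
t=24.80 pos [ 0.5432 -0.0104  0.2176] a 109.3 tilt [ 0.0584  0.0451 -0.9973] q6 -0.59 n 5 F [-0.31 -0.64  0.07] M [-0.006  0.039 -0.033] op 44.9 total [-0.0042 -0.0091  0.0771] spin -0.0296
5 x [-0.0008, -0.0018, 0.0154, -0.0059]
```

View pics/w10.png

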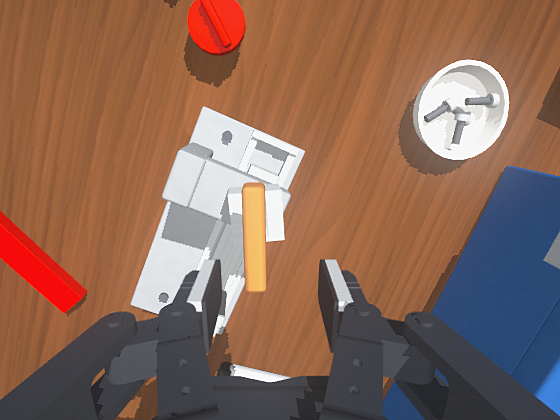

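The driver stands in the screw, its bar running from (254,184) to (257,290). I'll measure it before gripping.

```bash
python3 -c "
from plan import *
from h import *;import json
c=json.load(open('w10.json'))
A=onz(c,(253.5,183.5),.156);B=onz(c,(257,291),.156);print(A,B,np.linalg.norm(A-B),np.degrees(np.arctan2(*(A-B)[1::-1])),(A+B)/2)
m=(A+B)/2
for z in (.142,): plan([m[0],m[1],z],np.degrees(np.arctan2(*(A-B)[1::-1])),.014)
"
```

```text
[0.52697971 0.01886913 0.156     ] [ 0.55160013 -0.04776681  0.156     ] 0.07103881411422121 110.27809126672265 [ 0.53928992 -0.01444884  0.156     ]
t=24.85 pos [ 0.5431 -0.0112  0.2176] a 109.48 tilt [ 0.0584  0.0443 -0.9973] q6 -0.6 n 6 F [-0.34 -0.24 -0.29] M [ 0.009 -0.007 -0.036] op 44.9 total [-0.0035 -0.01    0.075 ] spin -0.014
6 x [-0.0006, -0.0017, 0.0125, -0.0023]
```

jog_arm(
  series=[
    [-0.0006,-0.002,0.01,-0.003],
    [-0.0006,-0.002,0.014,-0.003],
    [-0.0006,-0.002,0.014,-0.003],
    [-0.0006,-0.002,0.014,-0.003],
    [-0.0006,-0.001,0.012,0],
    [-0.0005,-0.001,0.008,0],
    [0,0,0.003,0],
    [0,0,0,0],
  ],
)

```text
time: 25.52
eef_pos: [0.5372, -0.0188, 0.1349]
tcp_rot: [0.568, 0.822, 0.035, 0.01]
contact_force: [-0.7, 0.0, 0.3]
opening: 0.527
```

```bash
python3 -c "
from plan import *
plan([.5397,-.0141,.141],110.3,.014)
"
```

```text
t=25.52 pos [ 0.5372 -0.0188  0.1349] a 110.8 tilt [ 0.0564  0.0465 -0.9973] q6 -0.65 n 1 F [-0.73  0.04  0.28] M [-0.001  0.012 -0.011] op 45.0 total [ 0.0036  0.0044 -0.0057] spin 0.0087
1 x [0.0036, 0.0044, -0.0057, 0.0087]
```

jog_arm(
  series=[
    [0.0018,0.0022,-0.003,0],
    [0.0018,0.0022,-0.003,0],
    [0,0,0,0],
    [0,0,0,0],
    [0,0,0,0],
    [0,0,0,0],
    [0,0,0,0],
    [0,0,0,0],
  ],
  grip=0,
  grip_force=25,
)

```text
time: 26.18
eef_pos: [0.5398, -0.0143, 0.1433]
tcp_rot: [0.567, 0.823, 0.035, 0.01]
contact_force: [-0.3, -0.7, -2.0]
opening: 0.157
```

```bash
python3 -c "
from plan import *
plan([.5397,-.0141,.141],110.3,.014)
s,p,R,a=cur()
tT=R.T@(np.array([.5410,-.0150,.0843])-p)
import json;json.dump(list(tT),open('tT.json','w'));turn(.44,5,[.5410,-.015,.0843],tT)
"
```

```text
t=26.18 pos [ 0.5398 -0.0143  0.1433] a 110.92 tilt [ 0.0559  0.0453 -0.9974] q6 -0.64 n 1 F [-0.25 -0.68 -1.99] M [-0.079  0.127 -0.025] op 13.4 total [ 0.0002 -0.0002  0.0023] spin 0.0109
1 x [0.0002, -0.0002, 0.0023, 0.0109]
[-0.0003, 0.0002, -0.0, 0.088]
[-0.0003, 0.0002, -0.0, 0.088]
[-0.0003, 0.0002, 0.0, 0.088]
[-0.0003, 0.0002, -0.0, 0.088]
[-0.0003, 0.0002, -0.0, 0.088]
```

jog_arm(
  series=[
    [-0.0003,0.0002,0.001,0.09],
    [-0.0003,0.0002,0.0005,0.1],
    [-0.0003,0.0002,0,0.1],
    [-0.0003,0.0002,0,0.1],
    [-0.0003,0.0002,0,0.08],
    [0,0,0,0],
    [0,0,0,0],
    [0,0,0,0],
  ],
)

```text
time: 26.85
eef_pos: [0.5409, -0.0146, 0.1428]
tcp_rot: [0.749, 0.662, 0.036, 0.0]
contact_force: [-0.4, -0.4, -1.1]
opening: 0.161
```

```bash
python3 -c "
from plan import *
plan([.5397,-.0141,.141],84,.014)
"
```

```text
t=26.85 pos [ 0.5409 -0.0146  0.1428] a 83.06 tilt [ 0.0547  0.0473 -0.9974] q6 -0.15 n 1 F [-0.37 -0.42 -1.14] M [-0.073  0.084  0.065] op 13.7 total [ 0.0002 -0.0013  0.0017] spin -0.0164
1 x [0.0002, -0.0013, 0.0017, -0.0164]
```

jog_arm(
  series=[
    [0,0,0,0],
    [0,0,0,0],
    [0,0,-0.008,0],
    [0,0,-0.025,0],
    [0,0,-0.02,0.04],
    [0,0,-0.01,0.08],
    [0,0,-0.004,0.1],
    [0,0,0,0.1],
  ],
  grip=0.045,
)

```text
time: 27.52
eef_pos: [0.5391, -0.0182, 0.2179]
tcp_rot: [0.846, 0.531, 0.039, -0.003]
contact_force: [0.7, -0.3, 0.3]
opening: 0.527
```

```bash
python3 -c "
from plan import *
plan([.5340,-.1300,.14],-4.35,.02,.11);
import cv2,json
c=vision.get_calibration('wrist')
im=vision.read_camera('wrist');cv2.imwrite('pics/w11.png',im[:,:,::-1]);cv2.imwrite('pics/w11z.png',cv2.resize(im[150:300,190:340,::-1],None,fx=4,fy=4,interpolation=cv2.INTER_CUBIC))
json.dump({k:np.array(v).tolist() for k,v in c.items()},open('w11.json','w'))
"
```

```text
t=27.52 pos [ 0.5391 -0.0182  0.2179] a 64.3 tilt [ 0.0622  0.0467 -0.997 ] q6 0.17 n 11 F [ 0.66 -0.35  0.27] M [0.018 0.041 0.006] op 45.0 total [-0.1081  0.0413  0.0722] spin 1.1982
[[-0.0098, 0.0038, 0.0066, 0.1089], [-0.0094, 0.0048, 0.0066, 0.1089], [-0.0088, 0.0058, 0.0066, 0.1089], [-0.0081, 0.0067, 0.0066, 0.1089], [-0.0073, 0.0076, 0.0066, 0.1089], [-0.0065, 0.0083, 0.0066, 0.1089], [-0.0055, 0.009, 0.0066, 0.1089], [-0.0045, 0.0095, 0.0066, 0.1089]]
[[-0.0035, 0.0099, 0.0066, 0.1089], [-0.0024, 0.0103, 0.0066, 0.1089], [-0.0012, 0.0105, 0.0066, 0.1089]]
```

View pics/w11.png

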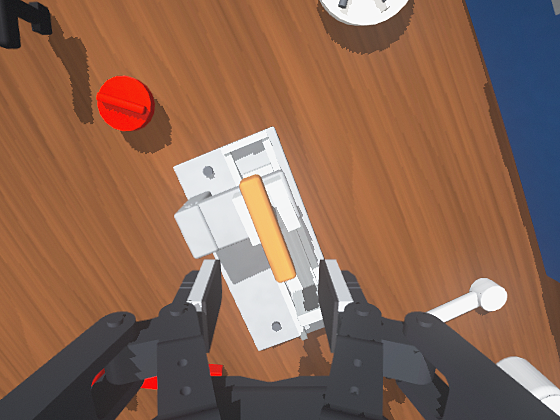

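View pics/w11z.png

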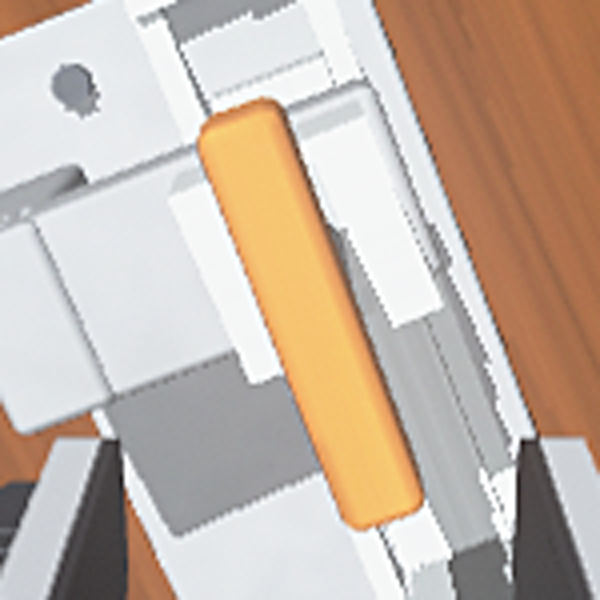

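The wrist view shows the driver standing, its bar from (250,178) to (286,279) and the head edges clear on both sides.

```bash
python3 -c "
from h import *;import json
c=json.load(open('w11.json'))
for P,Q,z in [((172,198),(250,383),.104),((360,122),(440,308),.104),((240,98),(386,525),.156)]:
    A,B=[onz(c,(190+x/4-.4,150+y/4-.4),z) for x,y in (P,Q)];print(np.linalg.norm(A-B),np.degrees(np.arctan2(*(A-B)[1::-1])),(A+B)/2)
"
```

```text
0.03971881494744159 85.20807045493684 [ 0.5219061 -0.014241   0.104    ]
0.039721424197525564 87.60183348628058 [ 0.5608528 -0.0169043  0.104    ]
0.07233666884030696 82.20902288480316 [ 0.54278432 -0.01314254  0.156     ]
```

jog_arm(
  series=[
    [-0.008,0.003,0.001,0.108],
    [-0.0094,0.0048,0.003,0.108],
    [-0.0088,0.0058,0.0066,0.108],
    [-0.008,0.0067,0.0066,0.108],
    [-0.0073,0.0076,0.0066,0.108],
    [-0.0065,0.0083,0.0066,0.108],
    [-0.0055,0.009,0.0066,0.108],
    [-0.0045,0.0095,0.0066,0.108],
  ],
  grip=0.03,
)

```text
time: 28.23
eef_pos: [0.5385, -0.1002, 0.1775]
tcp_rot: [0.992, 0.119, 0.041, -0.017]
contact_force: [0.0, -0.5, 0.4]
opening: 0.348
```

```bash
python3 -c "
from plan import *
plan([.5340,-.1300,.14],-4.35,.02,.11);
"
```

```text
t=28.23 pos [ 0.5385 -0.1002  0.1775] a 13.58 tilt [ 0.0769  0.0438 -0.9961] q6 0.9 n 3 F [ 0.03 -0.46  0.38] M [-0.022  0.013 -0.004] op 29.7 total [-0.0145  0.0288  0.0357] spin 0.313
[[-0.0048, 0.0096, 0.0119, 0.1043], [-0.0038, 0.01, 0.0119, 0.1043], [-0.0027, 0.0104, 0.0119, 0.1043]]
```

jog_arm(
  series=[
    [-0.0048,0.0096,0.008,0.104],
    [-0.0038,0.01,0.012,0.104],
    [-0.0027,0.01,0.012,0.104],
    [0,0.003,0.012,0],
    [0,0,0.01,0],
    [0,0,0.008,0],
    [0,0,0.004,0],
    [0,0,0,0],
  ],
)

```text
time: 28.9
eef_pos: [0.5373, -0.134, 0.1077]
tcp_rot: [0.998, -0.036, 0.039, -0.023]
contact_force: [-0.1, -0.1, -0.1]
opening: 0.35
```

```bash
python3 -c "
from plan import *
plan([.5340,-.1300,.046],-4.35,.01,.11);
"
```

```text
t=28.90 pos [ 0.5373 -0.134   0.1077] a -4.25 tilt [ 0.0802  0.0429 -0.9959] q6 1.13 n 7 F [-0.07 -0.14 -0.15] M [-0.028  0.012  0.011] op 29.9 total [-0.0083 -0.0008  0.0613] spin 0.0018
7 x [-0.0012, -0.0001, 0.0088, 0.0003]
```

jog_arm(
  series=[
    [-0.001,0,0.006,0],
    [-0.001,0,0.009,0],
    [-0.001,0,0.01,0],
    [-0.001,0,0.01,0],
    [-0.001,0,0.01,0],
    [-0.001,0,0.008,0],
    [-0.001,0,0.004,0],
    [0,0,0,0],
  ],
)

```text
time: 29.57
eef_pos: [0.5355, -0.1292, 0.045]
tcp_rot: [0.998, -0.033, 0.04, -0.023]
contact_force: [-0.3, 0.1, 0.2]
opening: 0.351
```

```bash
python3 -c "
from plan import *
plan([.5340,-.1300,.046],-4.35,.01,.11);
"
```

```text
t=29.57 pos [ 0.5355 -0.1292  0.045 ] a -3.92 tilt [ 0.0812  0.0429 -0.9958] q6 1.11 n 1 F [-0.35  0.09  0.22] M [-0.021  0.059  0.048] op 29.9 total [-0.0013  0.0009 -0.0011] spin 0.0074
1 x [-0.0013, 0.0009, -0.0011, 0.0074]
```

jog_arm(
  series=[
    [0,0.0025,0,0],
    [0,0.0025,0,0],
    [0,0.002,0,0],
    [0,0.001,0,0],
    [0,0.001,0,0],
    [0,0.001,0,0],
    [0,0.001,0,0],
    [0,0.001,0,0],
  ],
)

```text
time: 30.23
eef_pos: [0.5346, -0.1383, 0.0444]
tcp_rot: [0.998, -0.035, 0.039, -0.027]
contact_force: [1.4, 5.3, -0.8]
opening: 0.351
```

```bash
python3 -c "
from plan import *
plan([.5340,-.1300,.046],-4.35,.01,.11);
"
```

```text
t=30.23 pos [ 0.5346 -0.1383  0.0444] a -4.13 tilt [ 0.0807  0.0517 -0.9954] q6 1.09 n 1 F [ 1.43  5.32 -0.78] M [ 0.633 -0.124  0.007] op 30.0 total [-0.0011 -0.0083 -0.0012] spin 0.0039
1 x [-0.0011, -0.0083, -0.0012, 0.0039]
```

jog_arm(
  series=[
    [0,0.001,0,0],
    [0,0.001,0,0],
    [0,0.001,0,0],
    [0,0.001,0,0],
    [0,0.001,0,0],
    [0,0.001,0,0],
    [0,0.001,0,0],
    [0,0.001,0,0],
  ],
)

```text
time: 30.9
eef_pos: [0.5345, -0.138, 0.0442]
tcp_rot: [0.998, -0.036, 0.039, -0.035]
contact_force: [1.5, 5.1, -1.1]
opening: 0.351
```

```bash
python3 -c "
from plan import *
plan([.5340,-.1300,.046],-4.35,.01,.11);
"
```

```text
t=30.90 pos [ 0.5345 -0.138   0.0442] a -4.33 tilt [ 0.0811  0.0674 -0.9944] q6 1.08 n 1 F [ 1.48  5.1  -1.07] M [ 0.66  -0.138  0.055] op 30.0 total [-0.001  -0.008  -0.0013] spin 0.0004
1 x [-0.001, -0.008, -0.0013, 0.0004]
```

jog_arm(
  series=[
    [0,0.0015,0,0],
    [0,0.002,0,0],
    [0,0.002,0,0],
    [0,0.002,0,0],
    [0,0.002,0,0],
    [0,0.002,0,0],
    [0,0.002,0,0],
    [0,0.002,0,0],
  ],
)

```text
time: 31.57
eef_pos: [0.5332, -0.143, 0.0439]
tcp_rot: [0.998, -0.037, 0.037, -0.046]
contact_force: [1.3, 5.6, 1.0]
opening: 0.356
```

```bash
python3 -c "
from plan import *
plan([.5340,-.1300,.046],-4.35,.01,.11);
"
```

```text
t=31.57 pos [ 0.5332 -0.143   0.0439] a -4.48 tilt [ 0.0781  0.0884 -0.993 ] q6 1.05 n 2 F [1.29 5.64 1.02] M [ 0.834 -0.142  0.006] op 30.4 total [-0.     -0.0132 -0.0009] spin -0.0022
2 x [-0.0, -0.0066, -0.0004, -0.0011]
```

jog_arm(
  series=[
    [0,-0.003,0,0],
    [0,-0.004,0,0],
    [0,-0.004,0,0],
    [0,-0.003,0,0],
    [0,-0.002,0,0],
    [0,-0.0015,0,0],
    [0,-0.0015,0,0],
    [0,-0.0015,0,0],
  ],
)

```text
time: 32.23
eef_pos: [0.5364, -0.1265, 0.0477]
tcp_rot: [0.998, -0.035, 0.041, -0.039]
contact_force: [-0.3, -4.6, -2.8]
opening: 0.354
```

```bash
python3 -c "
from plan import *
plan([.5340,-.1300,.046],-4.35,.01,.11);
"
```

```text
t=32.23 pos [ 0.5364 -0.1265  0.0477] a -4.24 tilt [ 0.0838  0.0746 -0.9937] q6 1.09 n 1 F [-0.26 -4.58 -2.79] M [-0.858  0.105 -0.066] op 30.3 total [-0.0023  0.0038  0.0012] spin 0.0018
1 x [-0.0023, 0.0038, 0.0012, 0.0018]
```

jog_arm(
  series=[
    [0,-0.0018,0,0],
    [0,-0.0018,0,0],
    [0,-0.0018,0,0],
    [0,-0.0018,0,0],
    [0,-0.0018,0,0],
    [0,-0.0018,0,0],
    [0,-0.0018,0,0],
    [0,-0.0018,0,0],
  ],
)

```text
time: 32.9
eef_pos: [0.5371, -0.1178, 0.0477]
tcp_rot: [0.998, -0.035, 0.041, -0.033]
contact_force: [-0.1, -4.9, -2.2]
opening: 0.353
```

```bash
python3 -c "
from plan import *
plan([.5340,-.1300,.046],-4.35,.01,.11);
"
```

```text
t=32.90 pos [ 0.5371 -0.1178  0.0477] a -4.2 tilt [ 0.0848  0.0625 -0.9944] q6 1.11 n 2 F [-0.08 -4.89 -2.24] M [-0.948  0.128 -0.018] op 30.1 total [-0.0024  0.0125  0.0006] spin 0.0026
2 x [-0.0012, 0.0062, 0.0003, 0.0013]
```

jog_arm(
  series=[
    [0,0.004,0,0],
    [0,0.004,0,0],
    [0,0.004,0,0],
    [0,0.003,0,0],
    [0,0.0025,0,0],
    [0,0.0025,0,0],
    [0,0.0025,0,0],
    [0,0.0025,0,0],
  ],
)

```text
time: 33.57
eef_pos: [0.5349, -0.1363, 0.0462]
tcp_rot: [0.998, -0.039, 0.039, -0.043]
contact_force: [1.2, 8.0, 2.2]
opening: 0.349
```

```bash
python3 -c "
from plan import *
plan([.5340,-.1300,.046],-4.35,.01,.11);
"
```

```text
t=33.57 pos [ 0.5349 -0.1363  0.0462] a -4.62 tilt [ 0.0813  0.0836 -0.9932] q6 1.07 n 1 F [1.2  8.01 2.25] M [ 1.027 -0.137  0.082] op 29.8 total [-0.0014 -0.0062  0.0007] spin -0.0047
1 x [-0.0014, -0.0062, 0.0007, -0.0047]
```

jog_arm(
  series=[
    [0,0.002,0,0],
    [0,0.002,0,0],
    [0,0.002,0,0],
    [0,0.002,0,0],
    [0,0.002,0,0],
    [0,0.002,0,0],
    [0,0.002,0,0],
    [0,0.002,0,0],
  ],
)

```text
time: 34.23
eef_pos: [0.5341, -0.1368, 0.0457]
tcp_rot: [0.996, -0.043, 0.036, -0.062]
contact_force: [1.0, 7.5, 2.6]
opening: 0.353
```

```bash
python3 -c "
from plan import *
plan([.5340,-.1300,.046],-4.35,.01,.11);
"
```

```text
t=34.23 pos [ 0.5341 -0.1368  0.0457] a -5.14 tilt [ 0.0779  0.1208 -0.9896] q6 1.03 n 1 F [0.98 7.51 2.58] M [ 0.959 -0.17   0.094] op 30.1 total [-0.0007 -0.0067  0.0005] spin -0.0138
1 x [-0.0007, -0.0067, 0.0005, -0.0138]
```

jog_arm(
  series=[
    [0,-0.004,0,0],
    [0,-0.004,0,0],
    [0,-0.004,0,0],
    [0,-0.003,0,0],
    [0,-0.0025,0,0],
    [0,-0.0025,0,0],
    [0,-0.0025,0,0],
    [0,-0.0025,0,0],
  ],
)

```text
time: 34.9
eef_pos: [0.5363, -0.1156, 0.0484]
tcp_rot: [0.997, -0.041, 0.038, -0.056]
contact_force: [-0.9, -4.9, -3.6]
opening: 0.346
```

```bash
python3 -c "
from plan import *
plan([.5340,-.1300,.046],-4.35,.01,.11);
"
```

```text
t=34.90 pos [ 0.5363 -0.1156  0.0484] a -4.97 tilt [ 0.0799  0.1083 -0.9909] q6 1.08 n 2 F [-0.88 -4.85 -3.6 ] M [-0.915  0.115 -0.038] op 29.6 total [-0.0012  0.0147  0.0007] spin -0.0108
[[-0.0006, 0.0073, 0.0003, -0.0054], [-0.0007, 0.0073, 0.0003, -0.0054]]
```

```bash
python3 -c "
from plan import *
s,p,R,a=cur()
print(R.T@np.array([0,-.009,0]),R.T@np.array([0,0,.02]))
"
```

```text
[ 0.00077799  0.00891317 -0.00097474] [ 0.00141446 -0.00229074 -0.01981797]
```

jog_arm(
  series=[
    [0,0.0045,-0.0005,0],
    [0,0.0045,-0.0005,0],
    [0,0,0,0],
    [0.0007,-0.001,-0.01,0],
    [0.0014,-0.0023,-0.02,0],
    [0.0014,-0.0023,-0.02,0],
    [0.0014,-0.0023,-0.02,0],
    [0.0014,-0.0023,-0.02,0],
  ],
)

```text
time: 35.57
eef_pos: [0.5315, -0.1222, 0.1392]
tcp_rot: [0.997, -0.043, 0.031, -0.062]
contact_force: [0.9, -0.1, 0.4]
opening: 0.348
```

```bash
python3 -c "
from plan import *
plan([.5340,-.18,.2],-4.35,.02,.11);
import cv2
a=vision.read_camera('side')[110:230,220:370,::-1];cv2.imwrite('pics/s12.png',cv2.resize(a,None,fx=5,fy=5,interpolation=cv2.INTER_CUBIC))
a=vision.read_camera('scene')[150:260,220:360,::-1];cv2.imwrite('pics/c12.png',cv2.resize(a,None,fx=5,fy=5,interpolation=cv2.INTER_CUBIC))
"
```

```text
t=35.57 pos [ 0.5315 -0.1222  0.1392] a -5.17 tilt [ 0.0674  0.121  -0.9904] q6 1.1 n 5 F [ 0.85 -0.1   0.42] M [-0.033  0.047  0.002] op 29.7 total [ 0.0111  0.0493 -0.067 ] spin -0.0143
[[0.0022, 0.0099, -0.0134, -0.0029], [0.0022, 0.0099, -0.0134, -0.0029], [0.0022, 0.0099, -0.0134, -0.0029], [0.0021, 0.0099, -0.0134, -0.0029], [0.0021, 0.0099, -0.0134, -0.0029]]
```

View pics/s12.png

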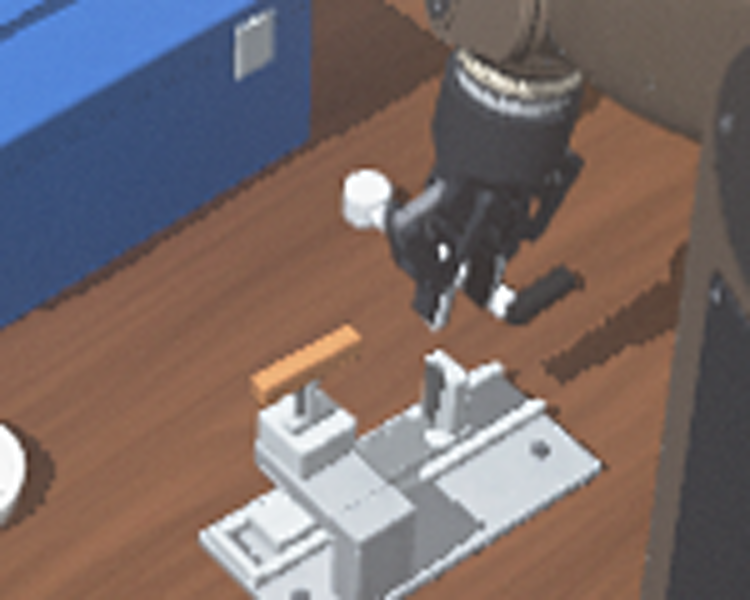

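View pics/c12.png

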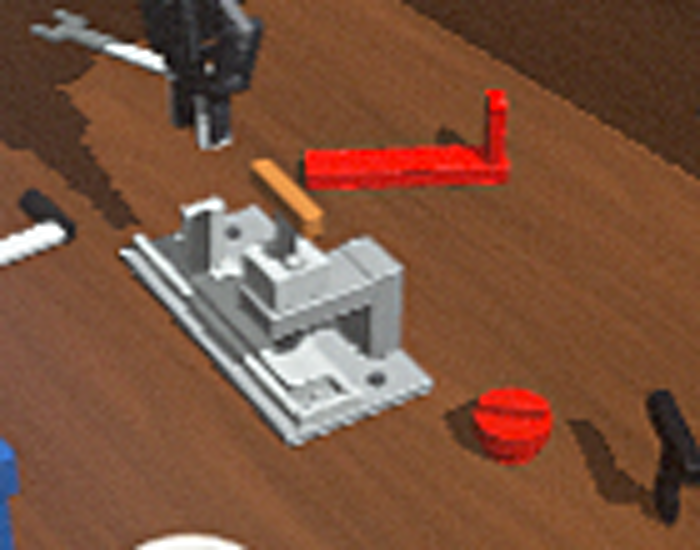

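```bash
python3 -c "
from plan import *
from h import *
cs,ci=vision.get_calibration('scene'),vision.get_calibration('side')
s=lambda x,y:(220+x/5-.4,150+y/5-.4); i=lambda x,y:(220+x/5-.4,110+y/5-.4)
print('bar top ctr',tri(cs,s(288,188),ci,i(304,360)))
print('bar endA',tri(cs,s(262,164),ci,i(353,332)),'endB',tri(cs,s(316,216),ci,i(256,386)))
print('tab top',tri(cs,s(203,207),ci,i(446,362)), onz(ci,i(446,362),.076),onz(cs,s(203,207),.076))
"
```

```text
bar top ctr (array([ 0.54240387, -0.0112279 ,  0.1581251 ]), np.float64(0.0013247742534587257))
bar endA (array([ 0.5392822 , -0.04532198,  0.15727374]), np.float64(0.0017652858435123024)) endB (array([0.54561757, 0.0220999 , 0.15804917]), np.float64(0.0008883142560546436))
tab top (array([ 0.53578379, -0.12220855,  0.07978182]), np.float64(0.0029280423950663868)) [ 0.53913179 -0.12661221  0.076     ] [ 0.53328539 -0.12457086  0.076     ]
```

The views show the driver seated: its bar is level and its top is at 0.158, against 0.157 expected. The tab is at y ≈ −0.125, so the nose is about 28 mm past the axis. I'll back off a little, come to rest, and hand in.

jog_arm(
  series=[
    [0.001,0.005,-0.008,0],
    [0.001,0.005,-0.008,0],
    [0.001,0.005,-0.008,0],
    [0,0.002,-0.003,0],
    [0,0,0,0],
    [0,0,0,0],
    [0,0,0,0],
    [0,0,0,0],
  ],
)

```text
time: 36.33
eef_pos: [0.5322, -0.1456, 0.1679]
tcp_rot: [0.997, -0.044, 0.033, -0.062]
contact_force: [0.2, -0.6, -0.5]
opening: 0.352
```

```bash
python3 -c "
from plan import *
from plant import workorder
s=monitor.get_state();print(s['time'],s['eef_pos'],s['contact_force'],abs(s['dq']).max())
print(workorder.sign_off())
"
```

```text
36.3333 [ 0.53224236 -0.14561471  0.16789875] [ 0.16927197 -0.63320192 -0.47561046] 0.006921261970012064
the job is handed in; nothing more can be done
None
```

I handed the job in at 36 s with the block under the stop and the driver standing released in the screw. My best estimate is that the stop presses on the block with about 3 to 3.5 N.

**What I did:** I slid the block in by its tab, stood the driver in the slot, and turned the screw clockwise in two stages. The head's edges in the pictures show about 1.7 rad in total, or roughly 5 mm down. After each stage I felt the drag at the tab.

**Last checks:**
- **Block:** the nose is about 28 mm past the screw axis.
- **Driver:** it is fully seated, with the bar level and its top at 0.158 m against 0.157 m expected.
- **Robot:** it was clear of everything and at rest.

**What disagreed:**
- **Gripped draws:** drawing the block with the tab gripped after the first stage gave unreliable forces (7.3 N back, 2.4 N forward), because the grip also pulled the block up and twisted it. I pushed the tab with one finger pad instead.
- **Final drag readings:** forward pushes gave 4.9 N. Backward, the block slid at about 5.6 N but stuck at 5 to 7.5 N on other tries. Over the friction range given, the forward readings put the stop force anywhere from about 2.3 to 4.7 N. The two turn angles pointed slightly higher, 3.6 to 4.6 N.
- **Tilt:** the tool drifted up to about 0.14 rad off vertical by the end. The driver itself stayed upright.

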